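# Fit the snap ring on a potter's wheel pulley and clear the bench

### The arm

A 6-joint arm with a two-finger parallel gripper is mounted at the origin on the work surface. World frame = base frame: x ahead of the robot, y to its left, z up, the work surface at z = 0. Lengths are in m, angles in rad, forces in N, time in s.
With the tool pointing down it reaches from about 0.375 to 0.975 m from the base axis. Payload 3.8 kg.
Tool frame: the origin (TCP) lies at the very end of the fingers, on their centre line; the grasp point (between the pads) lies 19 mm behind it (bot.pinch_z is the distance from the TCP to the grasp point, in m); x points along the fingers, y is the direction in which the jaws open and shut, and the axes are right-handed (so a half turn about x gives the same grasp; the last joint's range is limited). The gripper opens to 85 mm and grips with 20 to 120 N. Pads are 22 mm wide; open, the fingers measure 114 mm over their backs; the gripper's body (76 mm by 85 mm) begins 54 mm behind the grasp point. The pads swing forward as they close: fully open they stand 13 mm farther back than shut.
Start: joints at [-1.365, 0.264, 1.604, -0, 1.274, -0.037], TCP at [0.162, -0.655, 0.231] pointing down, gripper open.
Joint ranges: [-2.63, 2.63], [-0.94, 2.18], [0.31, 2.57], [-1.31, 4.45], [0, 2.66], [-2.55, 2.55]. Speed limits (rad/s): [2.57, 2.57, 3.14, 3.14, 3.14, 3.14].

### API

Orientations are given as a rotation vector (axis times angle).
In Python, from workcell import monitor, imaging, finish_job, bot gives the robot as it stands.
- The arm moves only by the tool jog_arm, never from a script. Its argument "rows" is a list of rows, each a list of 7 numbers: the shift along the tool's x, y, z in m, then the turn, a rotation vector about the tool's x, y, z in rad, then the opening in per cent of the stroke, from 0 (shut) to 100 (fully open). A call has 1 to 20 rows; each row is the pose to reach, as a shift and turn from the pose measured when the call began, along the tool's axes at that moment; what a row does not reach only later rows make up. A row lasts 1/10 s, in which the tool goes at most 50 mm and 8.59 degrees, less where a joint would pass 70% of its speed; a pose out of reach is approached as far as the arm can. A call with a gripper value outside its range is refused whole. The fingers move at their own pace and stop on an object; "force" is the grip in N (left out, the last holds). Time passes only in rows, so rows that repeat a pose let the fingers close. It gives the time, the measured TCP pose, the force and the opening at its end, in the units of the state.
- monitor.read_state(): the state, without advancing time (a new reading comes with each control period).
- imaging.read_camera(name): name is "scene" or "side" or "wrist"; returns the picture (384x512x3 uint8, blue, green, red); there is no depth.
- imaging.camera_params(name): a dict with "fx", "fy", "cx", "cy" (pixels), "T" (4x4, takes a point from camera to world coordinates); the wrist camera has in their place "T_tool_cam" (4x4, takes a point from camera to tool coordinates, whose origin is the TCP and whose axes are the tool frame's). Camera axes: x right, y down, z forward; pixel columns grow to the right and rows downward; lengths in m; the calibration is good to about 2 mm. A picture is of the moment at which its call begins: read the wrist's pose just before it. camera_params takes no time and is no camera call.
- finish_job(): hands the job in, once; it reports no verdict.
The state is a dict: "time": time; "q": joint angles; "joint_vel": joint speeds; "joint_torque": joint torques, N m; "tool_pos": TCP position; "tcp_rot": TCP orientation; "wrist_force": force on the tool from outside, world axes, zero at the start; "torque": the same for the moment, N m; "width": opening from 0.0 (shut) to 1.0 (fully open).
Only numpy, scipy, OpenCV 4.12 (cv2) and the standard library are available. Lean on these libraries where they do the work, as an engineer would, in place of code of your own. Each camera call takes 0.05 s, during which the arm holds its last target. There are 200 camera calls.

### The job

Finish servicing the potter's wheel pulley: using the pliers, take the snap ring by its eyes, spread it, bring it down over the shaft end and let it close into the groove, lying flat, then stand the pliers upright on the cork mat again with all their feet on it. Also clear the loose hardware off the bench: every spanner into the low tray, every bracket into the deep bin (some may be absent); leave the bowl, jar and mug where they are.

Things in the scene. Friction and masses are not known exactly. Their poses are not given: they have to be found in the camera images.
- pulley: Aluminium pulley, fixed, shaft end up; origin on its axis at bench level. Pulley 112 mm diameter up to z 22 mm, bearing cover 88 mm diameter to z 34, groove 50 mm diameter from z 34 to 48 (the ring is 7 mm thick), shaft end 58 mm diameter to z 53, chamfered to 48 mm at its top, z 59.
- groove (a point): Point on the shaft axis, 37.5 mm above the bench: here lies the ring's centre when the ring is closed in the groove and rests on the bearing cover.
- ring_mid (a point): Centre of the steel snap ring, 3.5 mm above its underside. 97 mm long, 75 mm wide, 26 g. Its x points from the eyes (-x) to the back bow (x 36 to 43 mm), z up. Relaxed opening 49 mm. Spread to ring_l 0.28 or more it passes the 58 mm shaft end, best with ring_mid 4 to 8 mm beyond the shaft axis along ring +x. Starts flat on the bench, eyes roughly towards the robot.
- ring_eyes (a point): Where the centre of the closed plier tips should go down: between the relaxed eyes, 47 mm from ring_mid along ring -x, 11 mm above its underside. Eyes: two lugs 7 to 15 mm above the underside, each a notch 17 mm wide, 3 to 5 mm deep, open to the other eye; about 43 mm clear between the lugs, 7 mm free space below them. Heading of pliers = ring's x.
- ring_l (a joint): Spread of each ring arm, rad: 0 relaxed, about 0.01 closed in the groove, 0.45 at most. Both arms move together, each eye 80 mm per rad outwards. Fully squeezed pliers spread it to about 0.33, where each eye pushes back with about 4 N, enough to carry the ring on the tips.
- pliers_grip (a point): Grasp point of the snap-ring pliers, midway between two upright parallel handle plates, 52 mm above the feet. x from tail to tips, z up. Plates 26 mm high, 70 mm long (x -47 to 23 mm), 64 mm over their outsides at rest. Grasp from above, fingers closing along y; balanced within 10 mm of this point, 0.25 kg. A V-shaped cross bar starts 37 mm ahead.
- pl_handle (a joint): Inward travel of each handle, m: 0 at rest (64 mm over the outsides), 0.018 at the end stop (28 mm: tips fully spread; about 20 N a side with the ring, 25 N grip will do). Handles stay parallel and are sprung outwards with 6 to 8 N: opened to 60 to 62 mm the tips are closed but the pliers are still held; beyond 64 mm they are let go.
- pliers_tips (a point): Midway between the resting tips at foot level, 80 mm ahead of pliers_grip, 52 mm below. Two prongs 8 x 6 mm, each with a 22 x 10 mm foot (0 to 3 mm up) and collar (15.5 to 19.5 mm up); an eye sits between them. Resting tips: 22 mm (x) by 25 mm (y). Squeezing slides each 45 mm outwards and 18 mm forwards. With feet 0 to 4 mm above the ring's surface they suit the eyes.
- pliers_tail (a point): Centre of the tail foot at foot level (12 mm by 44 mm), 63 mm behind pliers_grip. The pliers stand by themselves on tips and tail.
- mat: Brown cork mat on the bench, fixed, 240 mm (its x) by 90 mm (its y) by 3 mm; origin at the centre of its underside. The pliers start standing on it, tips along mat +x.
- low_tray: Low grey plastic tray, fixed, 170 x 170 mm, 26 mm high, 5 mm walls, open top; origin at the centre of its underside. For spanners. It and the deep bin stand one on the far left and one on the far right, either way round.
- deep_bin: Deep grey plastic bin, fixed, 170 x 170 mm, 60 mm high, 5 mm walls, open top; origin at the centre of its underside. For brackets.
- spanner0_mid (a point): Centre of a flat double-ended steel spanner, 108 mm long (its x), shank 14 mm wide, heads 26 mm wide, 9 mm thick, 110 g; half-way up (4.5 mm). May be absent.
- spanner1_mid (a point): Centre of a flat double-ended steel spanner, 108 mm long (its x), shank 14 mm wide, heads 26 mm wide, 9 mm thick, 110 g; half-way up (4.5 mm). May be absent.
- spanner2_mid (a point): Centre of a flat double-ended steel spanner, 108 mm long (its x), shank 14 mm wide, heads 26 mm wide, 9 mm thick, 110 g; half-way up (4.5 mm). May be absent.
- bracket0_mid (a point): Centre of a U-shaped steel bracket, 70 mm long (its x), 32 mm wide, 26 mm high, two upright 5 mm flanges along x on a 5 mm base, open side up, 120 g; half-way up (13 mm). May be absent.
- bracket1_mid (a point): Centre of a U-shaped steel bracket, 70 mm long (its x), 32 mm wide, 26 mm high, two upright 5 mm flanges along x on a 5 mm base, open side up, 120 g; half-way up (13 mm). May be absent.
- bracket2_mid (a point): Centre of a U-shaped steel bracket, 70 mm long (its x), 32 mm wide, 26 mm high, two upright 5 mm flanges along x on a 5 mm base, open side up, 120 g; half-way up (13 mm). May be absent.
- bowl: Bystander: terracotta bowl, 120 mm wide; origin at the centre of its underside. Leave it alone.
- jar: Bystander: white glaze jar, 72 mm wide, 100 mm high; origin at the centre of its underside. Leave it alone.
- mug: Bystander: white mug, 80 mm wide, 90 mm high; origin at the centre of its underside. Leave it alone.

How it is judged:
On the way, in this order (a step that is already met when the one before it is completed fails the run):
1. the ring is lifted off the bench, spread on the pliers' tips (height (world z) of ring_mid above 0.065 m and value of joint ring_l above 0.2 rad and contact force between pliers and ring above 0.5 N), for 0.2 s.
2. the ring has closed into the groove of the shaft, flat, and the pliers have let go of it (horizontal distance between ring_mid and groove below 0.008 m and z of ring_mid in the frame of groove between -0.004 and 0.009 m and angle between ring_mid's own z axis and vertical below 0.12 rad and value of joint ring_l below 0.08 rad and contact force between pliers and ring below 0.2 N), for 0.3 s.
At the end, for the whole second after the job is handed in: Ring closed in the groove (ring_l < 0.08, within 8 mm of the axis, -4 to +9 mm in height, tilt < 0.12 rad); pliers upright (0.12 rad), tips and tail on the mat, clear of the ring; each spanner present at rest inside the low tray, each bracket inside the deep bin (all of step 2 and x of pliers_tips in the frame of mat between -0.12 and 0.12 m and y of pliers_tips in the frame of mat between -0.045 and 0.045 m and height (world z) of each of pliers_tips, pliers_tail below 0.012 m and x of pliers_tail in the frame of mat between -0.12 and 0.12 m and y of pliers_tail in the frame of mat between -0.045 and 0.045 m and angle between pliers_grip's own z axis and vertical below 0.12 rad and x of spanner0_mid in the frame of low_tray between -0.078 and 0.078 m and y of spanner0_mid in the frame of low_tray between -0.078 and 0.078 m and z of each of spanner0_mid, spanner1_mid, spanner2_mid in the frame of low_tray below 0.05 m and linear speed of each of spanner0, spanner1, spanner2, bracket0, bracket1, bracket2 below 0.03 m/s and x of spanner1_mid in the frame of low_tray between -0.078 and 0.078 m and y of spanner1_mid in the frame of low_tray between -0.078 and 0.078 m and x of spanner2_mid in the frame of low_tray between -0.078 and 0.078 m and y of spanner2_mid in the frame of low_tray between -0.078 and 0.078 m and x of bracket0_mid in the frame of deep_bin between -0.078 and 0.078 m and y of bracket0_mid in the frame of deep_bin between -0.078 and 0.078 m and z of each of bracket0_mid, bracket1_mid, bracket2_mid in the frame of deep_bin below 0.075 m and x of bracket1_mid in the frame of deep_bin between -0.078 and 0.078 m and y of bracket1_mid in the frame of deep_bin between -0.078 and 0.078 m and x of bracket2_mid in the frame of deep_bin between -0.078 and 0.078 m and y of bracket2_mid in the frame of deep_bin between -0.078 and 0.078 m); the robot touches nothing.
It fails at once if the bowl is moved by more than 30 mm (distance of bowl from where it was at the start of the episode above 0.03 m).
It fails at once if the jar is moved by more than 30 mm (distance of jar from where it was at the start of the episode above 0.03 m).
It fails at once if the mug is moved by more than 30 mm (distance of mug from where it was at the start of the episode above 0.03 m).
Of spanner0, spanner1, spanner2, bracket0, bracket1, bracket2 only 4 to 6 are there at a start; the rules pass over those that are not, and their reading is None.
At some moment in a run one of spanner0, spanner1, spanner2, bracket0, bracket1, bracket2 may be knocked a few centimetres aside while the robot is not near it.
It also fails if it takes over 210 s, if anything falls off the work surface, if the arm or the gripper's body presses on something with over 40 N, if the wrist force passes 120 N, or if a joint passes its speed limit or range.

## Working session

There is one attempt and no reset: what is moved stays moved. The work goes in short steps, Python scripts to look and compute and a tool call to move; the robot and the scene stay as the last step left them, time stands still between calls to the robot, and variables do not carry over. Pictures are saved under pics/ and viewed, about 12 in all and at most 16, crops included, and the job is handed in when it is done.

Besides the shell and the picture viewer there is one more tool, called by a JSON object that holds its "op" and its "data". jog_arm: Moves the arm, as the interface text tells. Its arguments: {"type":"object","properties":{"rows":{"type":"array","items":{"type":"array","items":{"type":"number"}}},"force":{"type":"number"}},"required":["rows"]}

```bash
ls; mkdir -p pics; cat > h.py <<'E'
import numpy as np, cv2
from scipy.spatial.transform import Rotation as R
from workcell import monitor, imaging, finish_job, bot
def save(cam,name,crop=None,s=1.0):
    st=monitor.read_state(); im=imaging.read_camera(cam)
    cv2.imwrite('pics/raw_'+name+'.png',im)
    np.save('pics/'+name+'.npy',np.r_[st['tool_pos'],st['tcp_rot']])
    if crop: im=im[crop[1]:crop[3],crop[0]:crop[2]]
    im=cv2.resize(im,None,fx=s,fy=s,interpolation=cv2.INTER_CUBIC); cv2.imwrite('pics/'+name+'.png',im); return st
def proj(cam,name=None):
    p=imaging.camera_params(cam)
    if 'T' in p: T=np.array(p['T'])
    else:
        a=np.load('pics/'+name+'.npy'); W=np.eye(4); W[:3,:3]=R.from_rotvec(a[3:]).as_matrix(); W[:3,3]=a[:3]; T=W@np.array(p['T_tool_cam'])
    return p,T
def px2w(cam,u,v,z,name=None):
    p,T=proj(cam,name); d=T[:3,:3]@np.array([(u-p['cx'])/p['fx'],(v-p['cy'])/p['fy'],1.]); o=T[:3,3]
    return o+d*(z-o[2])/d[2]
def w2px(cam,P,name=None):
    p,T=proj(cam,name); c=np.linalg.inv(T)@np.r_[P,1]; return np.array([p['fx']*c[0]/c[2]+p['cx'],p['fy']*c[1]/c[2]+p['cy']])
def go(x,y,z,yaw=None):
    """tool-frame delta to TCP at xyz, tool down, jaw axis (tool y) at angle yaw in world (mod pi nearest)"""
    st=monitor.read_state(); M=R.from_rotvec(st['tcp_rot']); t=np.array(st['tool_pos'])
    d=M.as_matrix().T@(np.array([x,y,z])-t)
    cur=M.as_matrix()[:,1]; 
    best=None
    if yaw is None: yaw=np.arctan2(cur[1],cur[0])
    for k in (0,np.pi):
        Y=np.array([np.cos(yaw+k),np.sin(yaw+k),0]); X=np.array([0,0,-1.]); Z=np.cross(X,Y)
        r=(M.inv()*R.from_matrix(np.c_[X,Y,Z])).as_rotvec()
        if best is None or np.linalg.norm(r)<np.linalg.norm(best): best=r
    print('d',d.round(4),'r',best.round(4),'dist',np.linalg.norm(d).round(3),'q',np.round(st['q'],2)); return d,best
E
python3 - <<'E'
from h import *
st=save('scene','s0',s=1.56); save('side','d0',s=1.56); save('wrist','w0',s=1)
print(st)
for c in('scene','side','wrist'): print(c,imaging.camera_params(c))
E
```

```text
pics
{'time': 0.0, 'q': array([-1.36491453e+00,  2.64791332e-01,  1.60535956e+00, -7.66694705e-07,
        1.27368024e+00, -3.69272420e-02]), 'joint_vel': array([-0.00063046,  0.00060901, -0.00058177, -0.00100407, -0.00099882,
       -0.00135349]), 'joint_torque': array([ 1.13890944e-04, -5.15105081e+01, -3.67314577e+01,  9.06433661e-05,
        1.28935822e-02, -1.13034130e-05]), 'tool_pos': array([ 0.16212373, -0.654502  ,  0.22994408]), 'tcp_rot': array([ 2.09318653,  0.25775474, -2.09358639]), 'wrist_force': array([ 0.20773892, -0.42690381, -0.33412425]), 'torque': array([ 0.01524969, -0.00292353,  0.02258526]), 'width': 0.998310169202131}
scene {'fx': 497.5600999514293, 'fy': 497.5600999514293, 'cx': 248.77761450201643, 'cy': 191.2378059212959, 'T': array([[ 0.50131115,  0.5172255 , -0.69366052,  1.47738024],
       [ 0.86505182, -0.31747235,  0.38845418, -0.51065235],
       [-0.01929963, -0.79478871, -0.60657929,  0.88744596],
       [ 0.        ,  0.        ,  0.        ,  1.        ]])}
side {'fx': 454.2123423843672, 'fy': 454.2123423843672, 'cx': 259.39155681037965, 'cy': 190.98577790382234, 'T': array([[ 0.94952461, -0.20448186,  0.23788691,  0.30647601],
       [-0.31364929, -0.63146026,  0.70914178, -0.84907537],
       [ 0.0052095 , -0.74796063, -0.66372265,  0.88467326],
       [ 0.        ,  0.        ,  0.        ,  1.        ]])}
wrist {'fx': 298.27480811951983, 'fy': 298.27480811951983, 'cx': 256.56852831528096, 'cy': 200.42913177772266, 'T_tool_cam': array([[ 4.21493707e-05, -2.59365327e-01,  9.65779284e-01,
        -1.42500632e-01],
       [ 9.99999969e-01, -2.26893273e-04, -1.04576293e-04,
        -1.08539593e-03],
       [ 2.46252287e-04,  9.65779258e-01,  2.59365310e-01,
        -6.42601048e-02],
       [ 0.00000000e+00,  0.00000000e+00,  0.00000000e+00,
         1.00000000e+00]])}
```

View pics/s0.png

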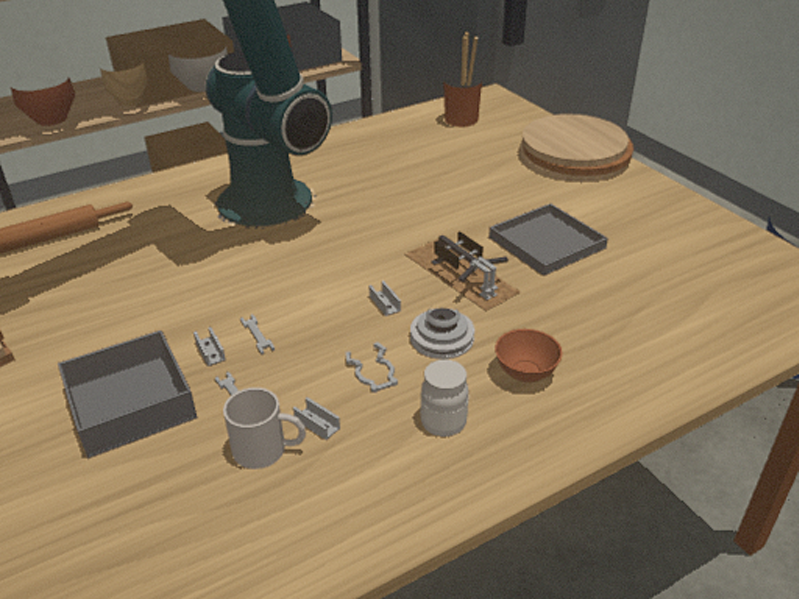

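View pics/d0.png

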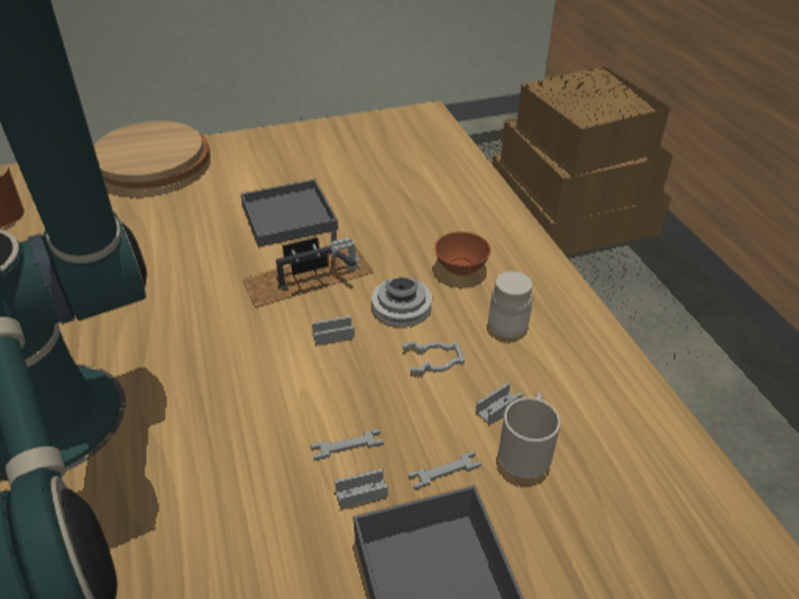

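The scene view shows the low tray on the left (px 548,238) and the deep bin on the right (125,390). There are brackets at (384,299), (209,347) and (317,419), spanners at (257,334) and (228,385), the ring at (375,370), and the pliers on the mat at (465,270).

```bash
python3 - <<'E'
from h import *
s=1.56
L=dict(mat=[(243,281,.003),(356,247,.003),(372,272,.003),(257,303,.003)],pul=[(402,285,.059)],ring_eyes=[(408,347,.012),(417,372,.012)],bow=[(461,357,.005)],
brA=[(333,330,.013)],brB=[(496,402,.013)],brC=[(361,489,.013)],spA=[(318,450,.0045),(378,437,.0045)],spB=[(415,478,.0045),(475,461,.0045)],
tray=[(243,194,.026),(319,181,.026),(337,229,.026),(260,243,.026)],bin=[(355,520,.06),(475,489,.06)],bowl=[(462,250,.04)],jar=[(514,282,.1)],mug=[(531,414,.09)])
for k,v in L.items(): print(k,[px2w('side',a/s,b/s,z)[:2].round(3).tolist() for a,b,z in v])
print('scene')
L=dict(mat=[(404,256,.003),(435,242,.003),(519,291,.003),(488,308,.003)],pul=[(442,315,.059)],brA=[(384,300,.013)],brB=[(317,419,.013)],brC=[(209,347,.013)],spA=[(250,320,.0045),(264,348,.0045)],
bin=[(60,365,.06),(163,334,.06),(194,398,.06),(88,440,.06)],tray=[(490,237,.026),(548,205,.026),(606,240,.026),(545,270,.026)],bowl=[(528,350,.05)],jar=[(445,370,.1)],mug=[(252,405,.09)],bow=[(390,383,.005)],eyes=[(352,358,.012),(378,350,.012)])
for k,v in L.items(): print(k,[px2w('scene',a/s,b/s,z)[:2].round(3).tolist() for a,b,z in v])
E
```

```text
mat [[0.342, 0.235], [0.577, 0.272], [0.586, 0.185], [0.357, 0.164]]
pul [[0.609, 0.068]]
ring_eyes [[0.585, -0.039], [0.581, -0.099]]
bow [[0.666, -0.083]]
brA [[0.472, 0.04]]
brB [[0.679, -0.199]]
brC [[0.432, -0.287]]
spA [[0.39, -0.196], [0.482, -0.201]]
spB [[0.512, -0.288], [0.607, -0.288]]
tray [[0.386, 0.502], [0.555, 0.502], [0.549, 0.313], [0.391, 0.314]]
bin [[0.405, -0.36], [0.571, -0.365]]
bowl [[0.759, 0.152]]
jar [[0.779, -0.029]]
mug [[0.685, -0.293]]
scene
mat [[0.361, 0.154], [0.35, 0.235], [0.576, 0.278], [0.588, 0.198]]
pul [[0.619, 0.075]]
brA [[0.478, 0.04]]
brB [[0.686, -0.199]]
brC [[0.435, -0.284]]
spA [[0.392, -0.192], [0.478, -0.201]]
bin [[0.409, -0.516], [0.419, -0.351], [0.593, -0.356], [0.596, -0.515]]
tray [[0.423, 0.321], [0.386, 0.501], [0.554, 0.511], [0.572, 0.341]]
bowl [[0.759, 0.15]]
jar [[0.773, -0.022]]
mug [[0.682, -0.294]]
bow [[0.668, -0.058]]
eyes [[0.588, -0.085], [0.593, -0.038]]
```

```bash
python3 - <<'E'
from h import *
st=monitor.read_state(); print(R.from_rotvec(st['tcp_rot']).as_matrix().round(3))
go(.47,-.17,.33,np.pi/2)
E
```

```text
[[-0.     0.24  -0.971]
 [ 0.002 -0.971 -0.24 ]
 [-1.    -0.002 -0.   ]]
d [-0.0991 -0.3966 -0.4153] r [2.428e-01 2.000e-04 1.800e-03] dist 0.583 q [-1.36  0.26  1.61 -0.    1.27 -0.04]
```

{"op": "jog_arm", "data": {"rows": [[-0.099,-0.397,-0.415,0.243,0,0.002,60],[-0.099,-0.397,-0.415,0.243,0,0.002,60],[-0.099,-0.397,-0.415,0.243,0,0.002,60],[-0.099,-0.397,-0.415,0.243,0,0.002,60],[-0.099,-0.397,-0.415,0.243,0,0.002,60],[-0.099,-0.397,-0.415,0.243,0,0.002,60],[-0.099,-0.397,-0.415,0.243,0,0.002,60],[-0.099,-0.397,-0.415,0.243,0,0.002,60],[-0.099,-0.397,-0.415,0.243,0,0.002,60],[-0.099,-0.397,-0.415,0.243,0,0.002,60],[-0.099,-0.397,-0.415,0.243,0,0.002,60],[-0.099,-0.397,-0.415,0.243,0,0.002,60],[-0.099,-0.397,-0.415,0.243,0,0.002,60],[-0.099,-0.397,-0.415,0.243,0,0.002,60]]}}

```text
time: 1.55
tool_pos: [0.4696, -0.1692, 0.3297]
tcp_rot: [2.219, 0.001, -2.221]
wrist_force: [-0.5, -0.7, -1.0]
width: 0.599
```

```bash
python3 - <<'E'
from h import *
st=save('wrist','w1',s=1.56);print(st['tool_pos'],st['q'],st['time'])
E
```

```text
[ 0.46957646 -0.16921218  0.32971434] [-3.95097155e-01 -1.20279895e-01  1.83516528e+00 -9.79188051e-04
  1.42718843e+00  1.17382724e+00] 1.55
```

View pics/w1.png

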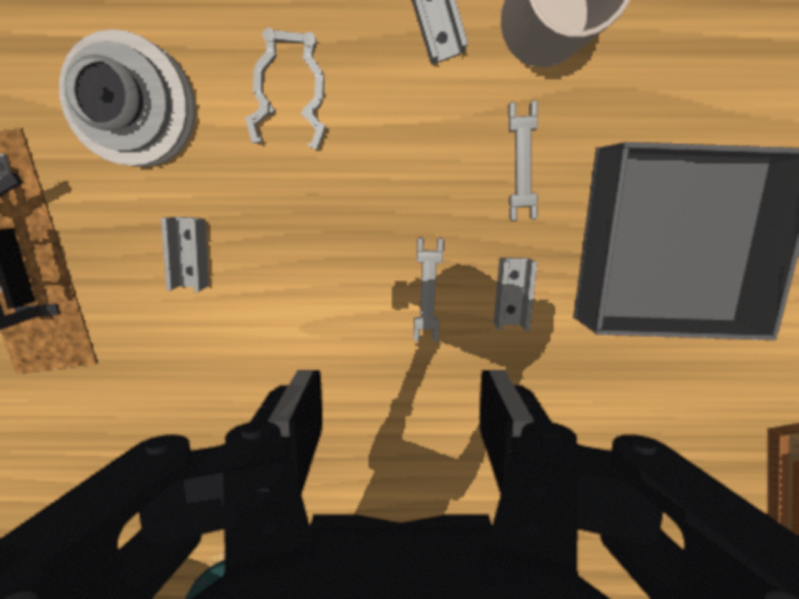

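The wrist view shows everything well: bracket C at (516,293), bracket A at (187,254), bracket B at (440,30), spanners at (428,290) and (523,160), and the ring, with its bow at (290,37) and eyes at (256,130) and (318,133).

```bash
python3 - <<'E'
from h import *
s=1.56
L=dict(brC=[(518,259,.02),(514,328,.02)],brA=[(185,218,.02),(187,290,.02)],brB=[(454,55,.02),(437,0,.02)],spA=[(430,246,.0045),(427,332,.0045)],spB=[(523,108,.0045),(523,212,.0045)],
ring=[(290,37,.007),(256,125,.012),(318,130,.012)],bin=[(625,143,.06),(597,330,.06)],pul=[(105,93,.059)],mat=[(22,130,.003),(97,361,.003)])
for k,v in L.items():
    P=np.array([px2w('wrist',a/s,b/s,z,'w1')[:2] for a,b,z in v]); print(k,P.round(4).tolist(),P[:2].mean(0).round(4),'yaw',np.arctan2(*(P[0]-P[1])[::-1]).round(3) if len(P)>1 else '')
go(.435,-.284,.12,np.pi/2)
E
```

```text
brC [[0.4663, -0.2836], [0.396, -0.2843]] [ 0.4311 -0.284 ] yaw 0.01
brA [[0.5051, 0.0367], [0.4349, 0.043]] [0.47   0.0398] yaw -0.09
brB [[0.6457, -0.2154], [0.6879, -0.1996]] [ 0.6668 -0.2075] yaw -2.783
spA [[0.477, -0.1985], [0.3867, -0.197]] [ 0.4318 -0.1977] yaw -0.017
spB [[0.6052, -0.2827], [0.5105, -0.2894]] [ 0.5578 -0.286 ] yaw 0.07
ring [[0.6631, -0.0699], [0.589, -0.0352], [0.5848, -0.0923]] [ 0.6261 -0.0526] yaw -0.438
bin [[0.5698, -0.3563], [0.4063, -0.3511]] [ 0.4881 -0.3537] yaw -0.031
pul [[0.6075, 0.0724]] [0.6075 0.0724] yaw 
mat [[0.5853, 0.1885], [0.3531, 0.1567]] [0.4692 0.1726] yaw 0.136
d [0.2096 0.114  0.0339] r [ 0.0004  0.0013 -0.0006] dist 0.241 q [-0.4  -0.12  1.84 -0.    1.43  1.17]
```

{"op": "jog_arm", "data": {"force": 40, "rows": [[0.23,0.115,0.038,0,0,0,60],[0.23,0.115,0.038,0,0,0,60],[0.23,0.115,0.038,0,0,0,60],[0.23,0.115,0.038,0,0,0,60],[0.23,0.115,0.038,0,0,0,60],[0.23,0.115,0.038,0,0,0,60],[0.23,0.115,0.038,0,0,0,60],[0.27,0.115,0.038,0,0,0,60],[0.3,0.115,0.038,0,0,0,60],[0.324,0.115,0.038,0,0,0,60],[0.324,0.115,0.038,0,0,0,60],[0.324,0.115,0.038,0,0,0,20],[0.324,0.115,0.038,0,0,0,20],[0.324,0.115,0.038,0,0,0,20],[0.324,0.115,0.038,0,0,0,20],[0.324,0.115,0.038,0,0,0,20],[0.28,0.115,0.038,0,0,0,20],[0.23,0.115,0.038,0,0,0,20],[0.2,0.115,0.038,0,0,0,20],[0.2,0.115,0.038,0,0,0,20]]}}

```text
time: 3.6
tool_pos: [0.4348, -0.2878, 0.1365]
tcp_rot: [2.227, -0.008, -2.207]
wrist_force: [1.2, -0.5, -1.4]
width: 0.362
```

```bash
python3 - <<'E'
from h import *
go(.449,-.405,.13,np.pi/2);go(.465,.04,.13,np.pi/2-.09)
E
```

```text
d [ 0.0075  0.1171 -0.0141] r [ 0.0004 -0.009  -0.008 ] dist 0.118 q [-0.63  0.05  2.04 -0.    1.05  0.94]
d [ 0.0041 -0.3279 -0.0303] r [ 0.0904 -0.0093 -0.0076] dist 0.329 q [-0.63  0.05  2.04 -0.    1.05  0.94]
```

{"op": "jog_arm", "data": {"rows": [[0.0,0.117,-0.014,0,-0.009,-0.008,20],[0.0,0.117,-0.014,0,-0.009,-0.008,20],[0.0,0.117,-0.014,0,-0.009,-0.008,20],[0.04,0.117,-0.014,0,-0.009,-0.008,20],[0.08,0.117,-0.014,0,-0.009,-0.008,20],[0.1,0.117,-0.014,0,-0.009,-0.008,20],[0.1,0.117,-0.014,0,-0.009,-0.008,20],[0.1,0.117,-0.014,0,-0.009,-0.008,55],[0.1,0.117,-0.014,0,-0.009,-0.008,55],[0.1,0.117,-0.014,0,-0.009,-0.008,55],[0.06,0.117,-0.014,0,-0.009,-0.008,55],[0.01,0.117,-0.014,0,-0.009,-0.008,55],[-0.02,0.117,-0.014,0,-0.009,-0.008,55],[-0.02,-0.328,-0.035,0.09,-0.009,-0.008,60],[-0.02,-0.328,-0.035,0.09,-0.009,-0.008,60],[-0.02,-0.328,-0.035,0.09,-0.009,-0.008,60],[-0.02,-0.328,-0.035,0.09,-0.009,-0.008,60],[-0.02,-0.328,-0.035,0.09,-0.009,-0.008,60],[-0.02,-0.328,-0.035,0.09,-0.009,-0.008,60],[-0.02,-0.328,-0.035,0.09,-0.009,-0.008,60]]}}

```text
time: 5.6
tool_pos: [0.4658, -0.0533, 0.1569]
tcp_rot: [-2.18, 0.098, 2.17]
wrist_force: [1.5, 0.7, 0.6]
width: 0.6
```

```bash
python3 - <<'E'
from h import *
go(.47,.04,.006,np.pi/2-.09)
E
```

```text
d [ 0.1509 -0.0933  0.0049] r [ 0.0001 -0.0046  0.0001] dist 0.177 q [-0.17 -0.07  2.11  0.    1.1   1.49]
```

{"op": "jog_arm", "data": {"rows": [[0.06,-0.093,0.005,0,-0.005,0,60],[0.06,-0.093,0.005,0,-0.005,0,60],[0.06,-0.093,0.005,0,-0.005,0,60],[0.1,-0.093,0.005,0,-0.005,0,60],[0.135,-0.093,0.005,0,-0.005,0,60],[0.151,-0.093,0.005,0,-0.005,0,60],[0.151,-0.093,0.005,0,-0.005,0,60],[0.151,-0.093,0.005,0,-0.005,0,20],[0.151,-0.093,0.005,0,-0.005,0,20],[0.151,-0.093,0.005,0,-0.005,0,20],[0.151,-0.093,0.005,0,-0.005,0,20],[0.151,-0.093,0.005,0,-0.005,0,20],[0.1,-0.093,0.005,0,-0.005,0,20],[0.05,-0.093,0.005,0,-0.005,0,20],[0.0,-0.093,0.005,0,-0.005,0,20],[0.0,-0.093,0.005,0,-0.005,0,20]]}}

```text
time: 7.2
tool_pos: [0.475, 0.04, 0.1654]
tcp_rot: [-2.191, 0.096, 2.158]
wrist_force: [1.7, 0.3, 0.4]
width: 0.362
```

```bash
python3 - <<'E'
from h import *
go(.527,-.405,.15,np.pi/2)
E
```

```text
d [ 0.016   0.4385 -0.0914] r [-0.0898 -0.0153  0.0013] dist 0.448 q [ 0.03 -0.07  2.1   0.    1.1   1.69]
```

{"op": "jog_arm", "data": {"rows": [[0.016,0.438,-0.091,-0.09,-0.015,0,20],[0.016,0.438,-0.091,-0.09,-0.015,0,20],[0.016,0.438,-0.091,-0.09,-0.015,0,20],[0.016,0.438,-0.091,-0.09,-0.015,0,20],[0.016,0.438,-0.091,-0.09,-0.015,0,20],[0.016,0.438,-0.091,-0.09,-0.015,0,20],[0.016,0.438,-0.091,-0.09,-0.015,0,20],[0.016,0.438,-0.091,-0.09,-0.015,0,20],[0.016,0.438,-0.091,-0.09,-0.015,0,20],[0.016,0.438,-0.091,-0.09,-0.015,0,20],[0.016,0.438,-0.091,-0.09,-0.015,0,20],[0.06,0.438,-0.091,-0.09,-0.015,0,20],[0.1,0.438,-0.091,-0.09,-0.015,0,20],[0.125,0.438,-0.091,-0.09,-0.015,0,20],[0.125,0.438,-0.091,-0.09,-0.015,0,20],[0.125,0.438,-0.091,-0.09,-0.015,0,55],[0.125,0.438,-0.091,-0.09,-0.015,0,55],[0.125,0.438,-0.091,-0.09,-0.015,0,55],[0.07,0.438,-0.091,-0.09,-0.015,0,55],[0.0,0.438,-0.091,-0.09,-0.015,0,60]]}}

```text
time: 9.2
tool_pos: [0.5259, -0.4037, 0.1416]
tcp_rot: [-2.218, -0.003, 2.222]
wrist_force: [1.3, -1.0, 0.1]
width: 0.6
```

```bash
python3 - <<'E'
from h import *
go(.63,-.19,.22,np.pi/2+.35)
E
```

```text
d [-0.078  -0.2139 -0.104 ] r [-0.3498  0.001   0.0032] dist 0.25 q [-0.69  0.31  1.72  0.    1.12  0.88]
```

{"op": "jog_arm", "data": {"rows": [[-0.078,-0.214,-0.104,-0.35,0,0,60],[-0.078,-0.214,-0.104,-0.35,0,0,60],[-0.078,-0.214,-0.104,-0.35,0,0,60],[-0.078,-0.214,-0.104,-0.35,0,0,60],[-0.078,-0.214,-0.104,-0.35,0,0,60],[-0.078,-0.214,-0.104,-0.35,0,0,60],[-0.078,-0.214,-0.104,-0.35,0,0,60],[-0.078,-0.214,-0.104,-0.35,0,0,60],[-0.078,-0.214,-0.104,-0.35,0,0,60]]}}

```text
time: 10.1
tool_pos: [0.629, -0.1912, 0.2195]
tcp_rot: [2.031, 0.361, -2.035]
wrist_force: [0.3, -0.1, 0.4]
width: 0.602
```

```bash
python3 - <<'E'
from h import *
st=save('wrist','w2',s=1.56);print(st['tool_pos'])
E
```

```text
[ 0.6290378  -0.19121733  0.21953902]
```

View pics/w2.png

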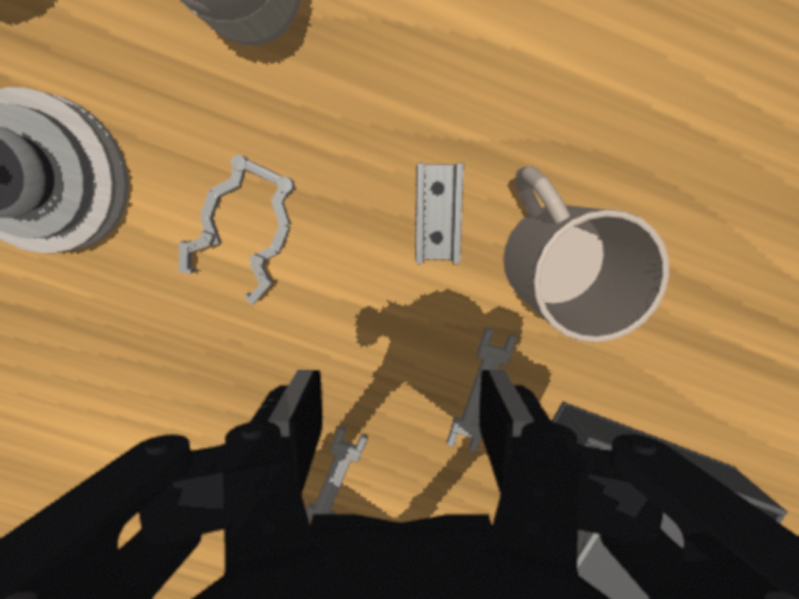

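Bracket B is centred at (440,213) and lined up with the tool. The mug rim and handle are to its right, with clearance (handle edge about 515). The ring's bow runs (239,162)–(288,186), with eyes near (190,250) and (262,280).

```bash
python3 - <<'E'
from h import *
s=1.56
L=dict(brB=[(440,164,.02),(440,262,.02)],bow=[(239,162,.007),(288,186,.007)],eyes=[(187,256,.012),(264,286,.012)],lug=[(210,240,.01),(260,260,.01)],handle=[(520,180,.045),(545,200,.03)])
for k,v in L.items():
    P=np.array([px2w('wrist',a/s,b/s,z,'w2')[:2] for a,b,z in v]); print(k,P.round(4).tolist(),P.mean(0).round(4),'yaw',np.arctan2(*(P[0]-P[1])[::-1]).round(3))
b=np.mean([px2w('wrist',440/s,y/s,.02,'w2') for y in(164,262)],0)
go(b[0],b[1],.006)
E
```

```text
brB [[0.7132, -0.1882], [0.6488, -0.2132]] [ 0.681  -0.2007] yaw 0.37
bow [[0.6655, -0.051], [0.6615, -0.0893]] [ 0.6635 -0.0702] yaw 1.466
eyes [[0.5868, -0.033], [0.5844, -0.094]] [ 0.5856 -0.0635] yaw 1.531
lug [[0.604, -0.0458], [0.6022, -0.0853]] [ 0.6031 -0.0655] yaw 1.526
handle [[0.72, -0.2396], [0.7151, -0.2646]] [ 0.7176 -0.2521] yaw 1.378
d [ 0.2132  0.0274 -0.046 ] r [0.     0.0016 0.0038] dist 0.22 q [-0.33  0.24  1.65  0.    1.25  0.89]
```

{"op": "jog_arm", "data": {"rows": [[0.1,0.027,-0.046,0,0,0,52],[0.1,0.027,-0.046,0,0,0,52],[0.1,0.027,-0.046,0,0,0,52],[0.14,0.027,-0.046,0,0,0,52],[0.18,0.027,-0.046,0,0,0,52],[0.213,0.027,-0.046,0,0,0,52],[0.213,0.027,-0.046,0,0,0,52],[0.213,0.027,-0.046,0,0,0,20],[0.213,0.027,-0.046,0,0,0,20],[0.213,0.027,-0.046,0,0,0,20],[0.213,0.027,-0.046,0,0,0,20],[0.16,0.027,-0.046,0,0,0,20],[0.11,0.027,-0.046,0,0,0,20],[0.06,0.027,-0.046,0,0,0,20],[0.06,0.027,-0.046,0,0,0,20]]}}

```text
time: 11.65
tool_pos: [0.6871, -0.2027, 0.1709]
tcp_rot: [2.044, 0.352, -2.016]
wrist_force: [1.1, -0.8, 0.2]
width: 0.363
```

```bash
python3 - <<'E'
from h import *
go(.488,-.475,.16,np.pi/2); go(.49,-.2,.16,np.pi/2)
E
```

```text
d [0.0088 0.188  0.2802] r [ 0.3482 -0.0134 -0.0049] dist 0.338 q [-0.32  0.37  1.58  0.    1.18  0.9 ]
d [ 0.0081 -0.0698  0.1845] r [ 0.3482 -0.0134 -0.0049] dist 0.197 q [-0.32  0.37  1.58  0.    1.18  0.9 ]
```

{"op": "jog_arm", "data": {"rows": [[0.009,0.188,0.28,0.348,-0.013,-0.005,20],[0.009,0.188,0.28,0.348,-0.013,-0.005,20],[0.009,0.188,0.28,0.348,-0.013,-0.005,20],[0.009,0.188,0.28,0.348,-0.013,-0.005,20],[0.009,0.188,0.28,0.348,-0.013,-0.005,20],[0.009,0.188,0.28,0.348,-0.013,-0.005,20],[0.009,0.188,0.28,0.348,-0.013,-0.005,20],[0.009,0.188,0.28,0.348,-0.013,-0.005,20],[0.009,0.188,0.28,0.348,-0.013,-0.005,20],[0.05,0.188,0.28,0.348,-0.013,-0.005,20],[0.09,0.188,0.28,0.348,-0.013,-0.005,20],[0.12,0.188,0.28,0.348,-0.013,-0.005,20],[0.13,0.188,0.28,0.348,-0.013,-0.005,20],[0.13,0.188,0.28,0.348,-0.013,-0.005,55],[0.13,0.188,0.28,0.348,-0.013,-0.005,55],[0.13,0.188,0.28,0.348,-0.013,-0.005,55],[0.08,0.188,0.28,0.348,-0.013,-0.005,55],[0.03,0.188,0.28,0.348,-0.013,-0.005,50],[-0.02,0.188,0.28,0.348,-0.013,-0.005,50],[-0.05,0.188,0.28,0.348,-0.013,-0.005,50]]}}

```text
time: 13.65
tool_pos: [0.4894, -0.477, 0.2273]
tcp_rot: [2.226, -0.009, -2.209]
wrist_force: [1.2, -0.1, 0.5]
width: 0.5
```

```bash
python3 - <<'E'
from h import *
go(.5578,-.286,.1,np.pi/2+.07)
E
```

```text
d [ 0.1264 -0.192  -0.0674] r [-0.0699 -0.0077 -0.0081] dist 0.24 q [-0.81  0.27  1.6   0.    1.26  0.76]
```

{"op": "jog_arm", "data": {"force": 50, "rows": [[0.126,-0.192,-0.067,-0.07,-0.008,-0.008,50],[0.126,-0.192,-0.067,-0.07,-0.008,-0.008,50],[0.126,-0.192,-0.067,-0.07,-0.008,-0.008,50],[0.126,-0.192,-0.067,-0.07,-0.008,-0.008,50],[0.126,-0.192,-0.067,-0.07,-0.008,-0.008,50],[0.126,-0.192,-0.067,-0.07,-0.008,-0.008,50],[0.126,-0.192,-0.067,-0.07,-0.008,-0.008,50],[0.17,-0.192,-0.067,-0.07,-0.008,-0.008,50],[0.2,-0.192,-0.067,-0.07,-0.008,-0.008,50],[0.223,-0.192,-0.067,-0.07,-0.008,-0.008,50],[0.223,-0.192,-0.067,-0.07,-0.008,-0.008,50],[0.223,-0.192,-0.067,-0.07,-0.008,-0.008,5],[0.223,-0.192,-0.067,-0.07,-0.008,-0.008,5],[0.223,-0.192,-0.067,-0.07,-0.008,-0.008,5],[0.223,-0.192,-0.067,-0.07,-0.008,-0.008,5],[0.223,-0.192,-0.067,-0.07,-0.008,-0.008,5],[0.17,-0.192,-0.067,-0.07,-0.008,-0.008,5],[0.12,-0.192,-0.067,-0.07,-0.008,-0.008,5],[0.07,-0.192,-0.067,-0.07,-0.008,-0.008,5],[0.05,-0.192,-0.067,-0.07,-0.008,-0.008,5]]}}

```text
time: 15.65
tool_pos: [0.5594, -0.2867, 0.1834]
tcp_rot: [2.192, 0.071, -2.174]
wrist_force: [1.6, 0.1, -0.9]
width: 0.133
```

```bash
python3 - <<'E'
from h import *
go(.478,.38,.2,np.pi/2)
E
```

```text
d [-0.0204 -0.6707  0.0343] r [ 0.0703 -0.008  -0.005 ] dist 0.672 q [-0.51  0.2   1.77 -0.    1.16  0.99]
```

{"op": "jog_arm", "data": {"rows": [[-0.02,-0.671,0.034,0.07,-0.008,-0.005,5],[-0.02,-0.671,0.034,0.07,-0.008,-0.005,5],[-0.02,-0.671,0.034,0.07,-0.008,-0.005,5],[-0.02,-0.671,0.034,0.07,-0.008,-0.005,5],[-0.02,-0.671,0.034,0.07,-0.008,-0.005,5],[-0.02,-0.671,0.034,0.07,-0.008,-0.005,5],[-0.02,-0.671,0.034,0.07,-0.008,-0.005,5],[-0.02,-0.671,0.034,0.07,-0.008,-0.005,5],[-0.02,-0.671,0.034,0.07,-0.008,-0.005,5],[-0.02,-0.671,0.034,0.07,-0.008,-0.005,5],[-0.02,-0.671,0.034,0.07,-0.008,-0.005,5],[-0.02,-0.671,0.034,0.07,-0.008,-0.005,5],[-0.02,-0.671,0.034,0.07,-0.008,-0.005,5],[-0.02,-0.671,0.034,0.07,-0.008,-0.005,5],[-0.02,-0.671,0.034,0.07,-0.008,-0.005,5],[-0.02,-0.671,0.034,0.07,-0.008,-0.005,5],[-0.02,-0.671,0.034,0.07,-0.008,-0.005,5],[-0.02,-0.671,0.034,0.07,-0.008,-0.005,5]]}}

```text
time: 17.45
tool_pos: [0.4785, 0.3789, 0.1996]
tcp_rot: [-2.221, 0.002, 2.221]
wrist_force: [-0.3, 0.2, -1.4]
width: 0.132
```

```bash
python3 - <<'E'
from h import *
st=save('wrist','w3',s=1.56);print(st['tool_pos'])
E
```

```text
[0.47852427 0.37892394 0.19958872]
```

View pics/w3.png

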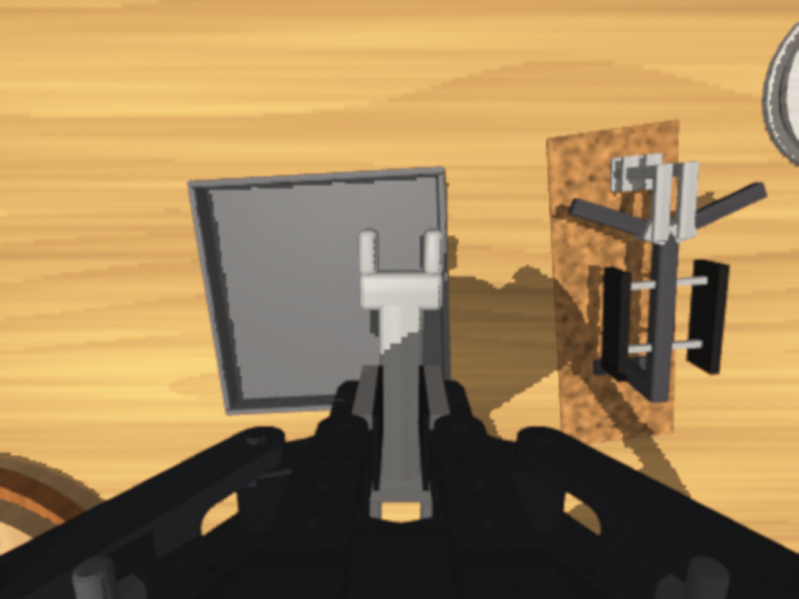

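The spanner is held, and the tray corners are at (190,183), (445,168) and (230,412). The pliers are on the mat at right: plate tops about (605–630, 268–380) and (695–728, 262–372), tips at (637,173) in the far part.

```bash
python3 - <<'E'
from h import *
s=1.56
L=dict(tray=[(190,183,.026),(445,168,.026),(230,412,.026)],mat=[(547,139,.003),(679,121,.003),(562,440,.003),(675,432,.003)],
plTopL=[(605,266,.068),(628,274,.068),(603,372,.068),(626,382,.068)],plTopR=[(697,260,.068),(728,264,.068),(690,366,.068),(720,374,.068)])
for k,v in L.items():
    P=np.array([px2w('wrist',a/s,b/s,z,'w3')[:2] for a,b,z in v]); print(k,P.round(4).tolist(),P.mean(0).round(4))
go(.478,.385,.025,np.pi/2)
E
```

```text
tray [[0.5457, 0.5171], [0.5549, 0.3505], [0.3811, 0.5068]] [0.4939 0.4581]
mat [[0.5746, 0.2788], [0.586, 0.19], [0.3438, 0.2481], [0.3509, 0.1571]] [0.4639 0.2185]
plTopL [[0.4974, 0.258], [0.4926, 0.2437], [0.4299, 0.2516], [0.4231, 0.2363]] [0.4608 0.2474]
plTopR [[0.5009, 0.2039], [0.4985, 0.1851], [0.4339, 0.1973], [0.4284, 0.1775]] [0.4654 0.1909]
d [ 0.1746 -0.006   0.0006] r [-0.0014  0.     -0.0002] dist 0.175 q [ 0.63  0.16  1.78 -0.    1.19  2.2 ]
```

{"op": "jog_arm", "data": {"rows": [[0.03,-0.026,0.012,0,0,0,5],[0.08,-0.026,0.012,0,0,0,5],[0.13,-0.026,0.012,0,0,0,5],[0.17,-0.026,0.012,0,0,0,5],[0.182,-0.026,0.012,0,0,0,5],[0.182,-0.026,0.012,0,0,0,5],[0.182,-0.026,0.012,0,0,0,45],[0.182,-0.026,0.012,0,0,0,45],[0.182,-0.026,0.012,0,0,0,45],[0.13,-0.026,0.012,0,0,0,45],[0.08,-0.026,0.012,0,0,0,45],[0.03,-0.026,0.012,0,0,0,45],[0.0,-0.026,0.012,0,0,0,45]]}}

```text
time: 18.8
tool_pos: [0.4685, 0.4067, 0.2066]
tcp_rot: [-2.226, -0.005, 2.21]
wrist_force: [1.0, 0.4, 1.1]
width: 0.449
```

```bash
python3 - <<'E'
from h import *
go(.432,-.198,.2,np.pi/2-.017)
E
```

```text
d [0.0031 0.6047 0.0358] r [ 0.0157 -0.0069  0.0055] dist 0.606 q [ 0.67  0.17  1.76 -0.    1.2   2.25]
```

{"op": "jog_arm", "data": {"rows": [[0.003,0.605,0.036,0.016,-0.007,0.005,50],[0.003,0.605,0.036,0.016,-0.007,0.005,50],[0.003,0.605,0.036,0.016,-0.007,0.005,50],[0.003,0.605,0.036,0.016,-0.007,0.005,50],[0.003,0.605,0.036,0.016,-0.007,0.005,50],[0.003,0.605,0.036,0.016,-0.007,0.005,50],[0.003,0.605,0.036,0.016,-0.007,0.005,50],[0.003,0.605,0.036,0.016,-0.007,0.005,50],[0.003,0.605,0.036,0.016,-0.007,0.005,50],[0.003,0.605,0.036,0.016,-0.007,0.005,50],[0.003,0.605,0.036,0.016,-0.007,0.005,50],[0.003,0.605,0.036,0.016,-0.007,0.005,50],[0.003,0.605,0.036,0.016,-0.007,0.005,50],[0.003,0.605,0.036,0.016,-0.007,0.005,50],[0.003,0.605,0.036,0.016,-0.007,0.005,50],[0.003,0.605,0.036,0.016,-0.007,0.005,50]]}}

```text
time: 20.4
tool_pos: [0.432, -0.1969, 0.2004]
tcp_rot: [-2.214, 0.016, 2.213]
wrist_force: [0.3, -0.3, -0.8]
width: 0.496
```

```bash
python3 - <<'E'
from h import *
st=save('wrist','w4',s=1);go(.432,-.198,.003,np.pi/2-.017)
E
```

```text
d [1.973e-01 1.300e-03 1.000e-04] r [ 0.002  -0.0003  0.0005] dist 0.197 q [-0.48 -0.1   2.05  0.    1.19  1.11]
```

View pics/w4.png

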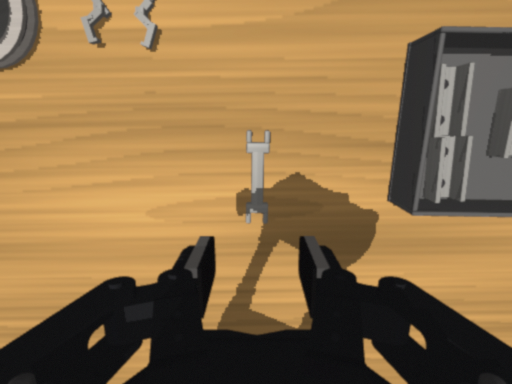

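All three brackets lie in the bin (right side of the picture), and spanner A (257,178) is exactly in line.

{"op": "jog_arm", "data": {"rows": [[0.05,0.001,0,0,0,0,50],[0.1,0.001,0,0,0,0,50],[0.15,0.001,0,0,0,0,50],[0.18,0.001,0,0,0,0,50],[0.197,0.001,0,0,0,0,50],[0.197,0.001,0,0,0,0,50],[0.197,0.001,0,0,0,0,5],[0.197,0.001,0,0,0,0,5],[0.197,0.001,0,0,0,0,5],[0.197,0.001,0,0,0,0,5],[0.197,0.001,0,0,0,0,5],[0.15,0.001,0,0,0,0,5],[0.1,0.001,0,0,0,0,5],[0.05,0.001,0,0,0,0,5],[0,0.001,0,0,0,0,5],[0,0.001,0,0,0,0,5]]}}

```text
time: 22.05
tool_pos: [0.4369, -0.2006, 0.2094]
tcp_rot: [-2.234, 0.025, 2.201]
wrist_force: [1.1, -1.1, -0.4]
width: 0.136
```

```bash
python3 - <<'E'
from h import *
go(.47,.452,.2,np.pi/2)
E
```

```text
d [ 0.0051 -0.6531 -0.0231] r [-0.0152 -0.0148 -0.0072] dist 0.653 q [-0.48 -0.11  2.04  0.    1.19  1.1 ]
```

{"op": "jog_arm", "data": {"rows": [[0.005,-0.653,-0.033,-0.015,-0.015,-0.007,5],[0.005,-0.653,-0.033,-0.015,-0.015,-0.007,5],[0.005,-0.653,-0.033,-0.015,-0.015,-0.007,5],[0.005,-0.653,-0.033,-0.015,-0.015,-0.007,5],[0.005,-0.653,-0.033,-0.015,-0.015,-0.007,5],[0.005,-0.653,-0.033,-0.015,-0.015,-0.007,5],[0.005,-0.653,-0.033,-0.015,-0.015,-0.007,5],[0.005,-0.653,-0.033,-0.015,-0.015,-0.007,5],[0.005,-0.653,-0.033,-0.015,-0.015,-0.007,5],[0.005,-0.653,-0.033,-0.015,-0.015,-0.007,5],[0.005,-0.653,-0.033,-0.015,-0.015,-0.007,5],[0.005,-0.653,-0.033,-0.015,-0.015,-0.007,5],[0.005,-0.653,-0.033,-0.015,-0.015,-0.007,5],[0.005,-0.653,-0.033,-0.015,-0.015,-0.007,5],[0.005,-0.653,-0.033,-0.015,-0.015,-0.007,5],[0.005,-0.653,-0.033,-0.015,-0.015,-0.007,5],[0.005,-0.653,-0.033,-0.015,-0.015,-0.007,5],[0.005,-0.653,-0.033,-0.015,-0.015,-0.007,5]]}}

```text
time: 23.85
tool_pos: [0.4801, 0.4504, 0.2005]
tcp_rot: [-2.221, 0.002, 2.221]
wrist_force: [0.4, 0.2, -0.6]
width: 0.136
```

```bash
python3 - <<'E'
from h import *
go(.468,.452,.022,np.pi/2)
E
```

```text
d [ 0.1785 -0.0016  0.0121] r [-0.0017  0.     -0.0003] dist 0.179 q [ 0.72  0.25  1.68 -0.    1.21  2.29]
```

{"op": "jog_arm", "data": {"rows": [[0.05,-0.001,0.012,0,0,0,5],[0.1,-0.001,0.012,0,0,0,5],[0.15,-0.001,0.012,0,0,0,5],[0.178,-0.001,0.012,0,0,0,5],[0.178,-0.001,0.012,0,0,0,5],[0.178,-0.001,0.012,0,0,0,5],[0.178,-0.001,0.012,0,0,0,38],[0.178,-0.001,0.012,0,0,0,38],[0.178,-0.001,0.012,0,0,0,38],[0.13,-0.001,0.012,0,0,0,38],[0.08,-0.001,0.012,0,0,0,38],[0.03,-0.001,0.012,0,0,0,38],[-0.02,-0.001,0.012,0,0,0,90],[-0.02,0.235,0.03,-0.14,0,0,100],[-0.02,0.235,0.03,-0.14,0,0,100],[-0.02,0.235,0.03,-0.14,0,0,100],[-0.02,0.235,0.03,-0.14,0,0,100],[-0.02,0.235,0.03,-0.14,0,0,100],[-0.02,0.235,0.03,-0.14,0,0,100],[-0.02,0.235,0.03,-0.14,0,0,100]]}}

```text
time: 25.85
tool_pos: [0.4502, 0.2152, 0.2219]
tcp_rot: [2.154, 0.148, -2.149]
wrist_force: [0.3, -0.2, -0.2]
width: 1.001
```

```bash
python3 - <<'E'
from h import *
st=save('wrist','w5',s=1.56);print(st['tool_pos'],st['tcp_rot'],st['width'])
E
```

```text
[0.45017389 0.21515161 0.22188314] [ 2.15398434  0.14795399 -2.14876009] 1.0006336922717154
```

View pics/w5.png

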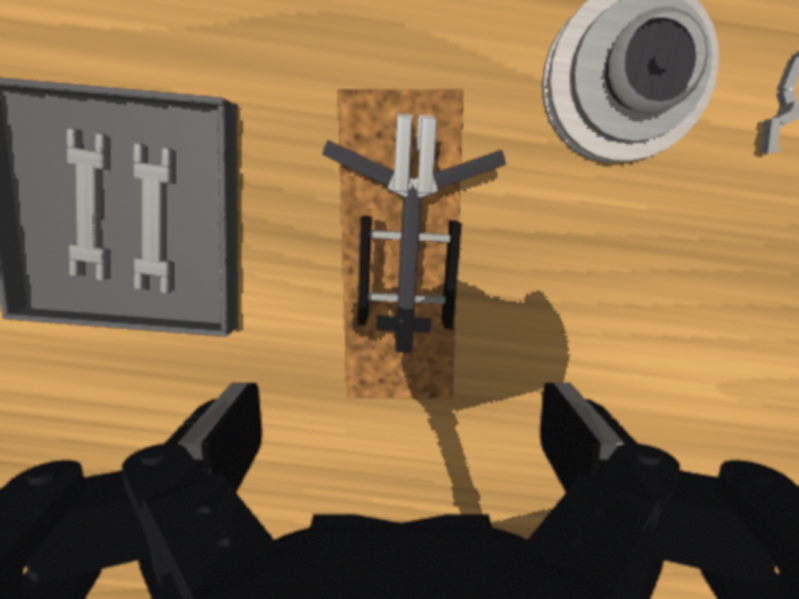

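The pliers stand clean on the mat. Plates span x 359–461 at row 217 and 358–454 at row 327; the tail foot is at (404,324). Both spanners lie in the tray.

```bash
python3 - <<'E'
from h import *
s=1.56
L=dict(far=[(360,216,.068),(461,221,.068)],near=[(358,326,.068),(455,329,.068)],tail=[(404,324,.006)],bar=[(411,190,.07),(404,345,.07)],tips=[(404,115,.07),(428,116,.07)],
mat=[(337,90,.003),(463,90,.003),(347,398,.003),(452,398,.003)],pultop=[(653,62,.059)],ring=[(765,150,.012)])
for k,v in L.items():
    P=np.array([px2w('wrist',a/s,b/s,z,'w5')[:2] for a,b,z in v]); print(k,P.round(4).tolist(),P.mean(0).round(4))
st=monitor.read_state();m=R.from_rotvec(st['tcp_rot']).as_matrix();print(np.arctan2(-m[0,1],m[1,1]),m[:,1],m[:,2])
E
```

```text
far [[0.4936, 0.2476], [0.4992, 0.1846]] [0.4964 0.2161]
near [[0.4222, 0.2408], [0.4289, 0.1766]] [0.4256 0.2087]
tail [[0.4099, 0.2078]] [0.4099 0.2078]
bar [[0.5135, 0.2183], [0.4139, 0.2088]] [0.4637 0.2135]
tips [[0.5552, 0.2284], [0.5566, 0.2143]] [0.5559 0.2214]
mat [[0.5747, 0.2789], [0.5869, 0.1899], [0.3379, 0.2464], [0.35, 0.1585]] [0.4624 0.2184]
pultop [[0.6058, 0.086]] [0.6058 0.086 ]
ring [[0.5754, -0.0304]] [ 0.5754 -0.0304]
-3.0040858738242964 [ 1.37073796e-01 -9.90560389e-01 -9.43299215e-04] [-0.99055878 -0.13707151 -0.0021671 ]
```

```bash
python3 - <<'E'
from h import *
go(.473,.2136,.036,np.pi/2+.10)
E
```

```text
d [ 0.1857  0.0056 -0.0218] r [ 0.0375 -0.0021  0.001 ] dist 0.187 q [ 0.4  -0.07  1.98  0.    1.22  1.83]
```

{"op": "jog_arm", "data": {"force": 25, "rows": [[0.05,0.0055,-0.022,0.0375,-0.002,0.001,95],[0.1,0.0055,-0.022,0.0375,-0.002,0.001,95],[0.13,0.0055,-0.022,0.0375,-0.002,0.001,95],[0.16,0.0055,-0.022,0.0375,-0.002,0.001,95],[0.186,0.0055,-0.022,0.0375,-0.002,0.001,95],[0.186,0.0055,-0.022,0.0375,-0.002,0.001,95],[0.186,0.0055,-0.022,0.0375,-0.002,0.001,71],[0.186,0.0055,-0.022,0.0375,-0.002,0.001,71],[0.186,0.0055,-0.022,0.0375,-0.002,0.001,71],[0.186,0.0055,-0.022,0.0375,-0.002,0.001,71],[0.186,0.0055,-0.022,0.0375,-0.002,0.001,71],[0.186,0.0055,-0.022,0.0375,-0.002,0.001,71]]}}

```text
time: 27.1
tool_pos: [0.4745, 0.2144, 0.0373]
tcp_rot: [2.174, 0.11, -2.168]
wrist_force: [-0.7, 1.2, 6.3]
width: 0.707
```

```bash
python3 - <<'E'
from h import *
print(monitor.read_state()['wrist_force'])
go(.473,.2136,.036,np.pi/2+.10)
go(.48,-.068,.22,np.pi/2)
E
```

```text
[-0.69358676  1.23506134  6.34217122]
d [0.0013 0.0007 0.0016] r [-0.0003 -0.0031  0.0012] dist 0.002 q [0.38 0.18 2.1  0.   0.86 1.85]
d [-0.1831  0.2813  0.0221] r [ 0.0997 -0.003   0.0014] dist 0.336 q [0.38 0.18 2.1  0.   0.86 1.85]
```

{"op": "jog_arm", "data": {"rows": [[-0.01,0,0,0,0,0,71],[-0.03,0,0,0,0,0,71],[-0.06,0,0,0,0,0,71],[-0.1,0,0,0,0,0,71],[-0.13,0,0,0,0,0,71],[-0.13,0.14,0.035,0.08,0,0,71],[-0.13,0.14,0.035,0.08,0,0,71],[-0.13,0.14,0.035,0.08,0,0,71],[-0.13,0.14,0.035,0.08,0,0,71],[-0.13,0.28,0.068,0.17,0,0,71],[-0.13,0.28,0.068,0.17,0,0,71],[-0.13,0.28,0.068,0.17,0,0,71],[-0.13,0.28,0.068,0.17,0,0,71],[-0.13,0.28,0.068,0.17,0,0,71],[-0.13,0.28,0.068,0.17,0,0,71]]}}

```text
time: 28.6
tool_pos: [0.4342, -0.0702, 0.1666]
tcp_rot: [-2.187, 0.074, 2.182]
wrist_force: [0.9, 0.5, -1.7]
width: 0.705
```

```bash
python3 - <<'E'
from h import *
st=save('wrist','w6',s=1.56);print(st['tool_pos'],st['tcp_rot'],st['wrist_force'])
E
```

```text
[ 0.43419039 -0.07021118  0.16656841] [-2.18711847  0.07385745  2.18212984] [ 0.94714934  0.51242949 -1.69981579]
```

View pics/w6.png

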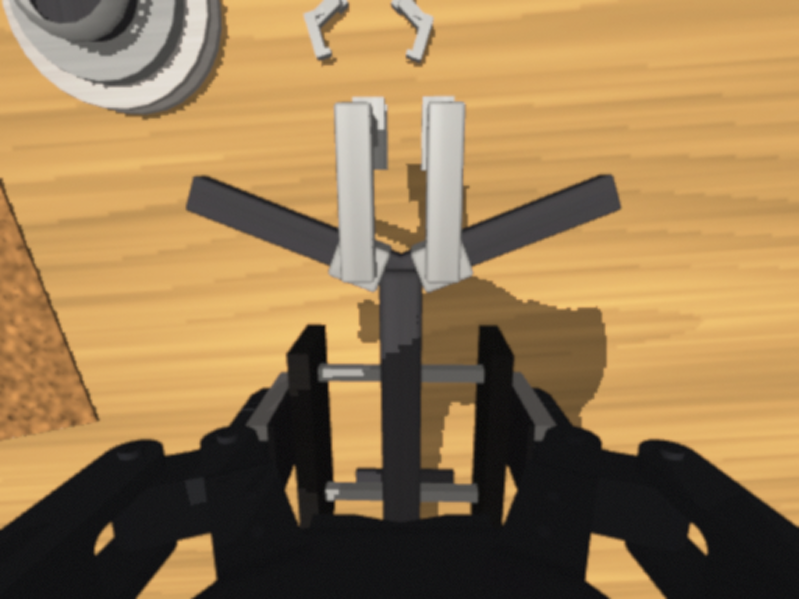

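The pliers are held level with the tips slightly open, about 34 mm over the outsides. The ring eyes are at (322,58) and (416,58). I'll enlarge the ring and pulley from the earlier pictures to get precise poses.

```bash
python3 - <<'E'
from h import *
a=cv2.imread('pics/raw_w2.png')[95:200,110:195]; b=cv2.imread('pics/raw_w5.png')[0:110,340:470]
A=cv2.resize(a,None,fx=5,fy=5,interpolation=cv2.INTER_CUBIC)[:550]; B=cv2.resize(b,None,fx=3,fy=3,interpolation=cv2.INTER_CUBIC)
c=np.zeros((550,815,3),np.uint8); c[:525,:425]=A; c[:330,425:815]=B; cv2.imwrite('pics/c1.png',c[:,:800])
E
```

```text
(no output)
```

View pics/c1.png

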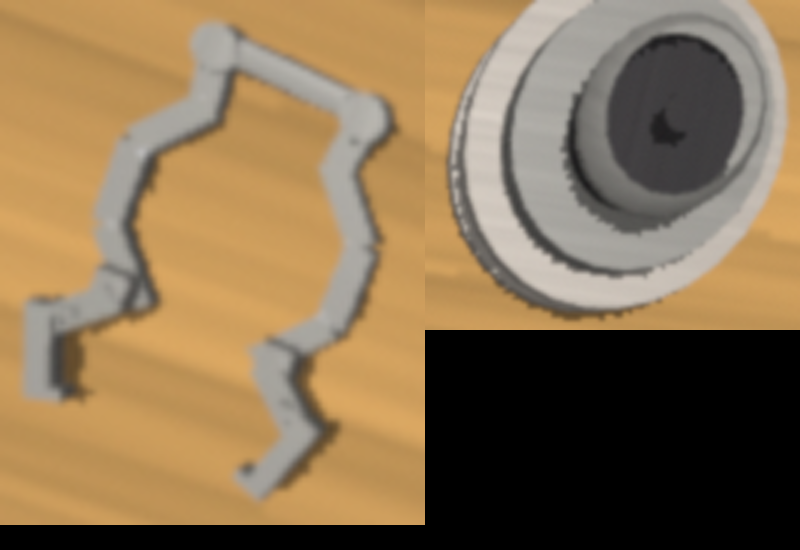

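```bash
python3 - <<'E'
from h import *
f=lambda x,y,z,n='w2':px2w('wrist',110+x/5,95+y/5,z,n)[:2]
pts=dict(piv=[(213,45,.007),(367,115,.007)],ends=[(45,397,.015),(256,495,.015)],outer=[(32,302,.015),(325,432,.015)],joint=[(125,275,.007),(270,348,.007)])
for k,v in pts.items():
    P=np.array([f(*p) for p in v]); d=P[0]-P[1]; print(k,P.round(4).tolist(),P.mean(0).round(4),'sep',np.linalg.norm(d).round(4),'head',(np.arctan2(d[1],d[0])-np.pi/2).round(3))
print('pul w5',px2w('wrist',423.3,38.3,.059,'w5'),'w1',px2w('wrist',105/1.56,93/1.56,.059,'w1'))
# automated: dark disk centroid in w1,w2,w5,w3
for n,roi in(('w1',(40,35,100,90)),('w5',(395,5,455,70))):
    im=cv2.imread(f'pics/raw_{n}.png'); x0,y0,x1,y1=roi; g=cv2.cvtColor(im,6)[y0:y1,x0:x1]
    m=(g<85).astype(np.uint8); nn,l,s,c=cv2.connectedComponentsWithStats(m); k=1+np.argmax(s[1:,4]); u,v=s[k,0]+s[k,2]/2+x0,s[k,1]+s[k,3]/2+y0
    print(n,s[k],u,v,px2w('wrist',u,v,.059,n)[:2])
E
```

```text
piv [[0.665, -0.0511], [0.6622, -0.0883]] [ 0.6636 -0.0697] sep 0.0373 head -0.075
ends [[0.5752, -0.0367], [0.5692, -0.0898]] [ 0.5722 -0.0632] sep 0.0534 head -0.113
outer [[0.5961, -0.0288], [0.5897, -0.1011]] [ 0.5929 -0.0649] sep 0.0726 head -0.088
joint [[0.6077, -0.0448], [0.6026, -0.0816]] [ 0.6051 -0.0632] sep 0.0371 head -0.136
pul w5 [0.6074424  0.08170919 0.059     ] w1 [0.60749908 0.07224272 0.059     ]
w1 [  8   4  32  40 965] 64.0 59.0 [0.6082101  0.07632868]
w5 [   6    6   45   54 1888] 423.5 38.0 [0.60771128 0.08159559]
```

```bash
python3 - <<'E'
from h import *
for z in(.132,.151):
  P=[px2w('wrist',u/1.56,v/1.56,z,'w6') for u,v in((386,97),(424,97),(386,168))]
  a=np.load('pics/w6.npy'); M=R.from_rotvec(a[3:]).as_matrix()
  print([(M.T@(p-a[:3])).round(4).tolist() for p in P])
go(.4998,-.0567,.085,np.pi/2-.08)
E
```

```text
[[0.0348, -0.0057, -0.0947], [0.0348, 0.0077, -0.0947], [0.0347, -0.0059, -0.0709]]
[[0.0158, -0.0051, -0.0914], [0.0158, 0.0068, -0.0914], [0.0157, -0.0053, -0.0702]]
d [ 0.0818 -0.0175 -0.0642] r [ 0.0111 -0.0024  0.0023] dist 0.105 q [-0.22 -0.14  2.16  0.    1.13  1.42]
```

{"op": "jog_arm", "data": {"rows": [[0.02,-0.0175,-0.064,0.011,-0.002,0.002,72],[0.04,-0.0175,-0.064,0.011,-0.002,0.002,72],[0.06,-0.0175,-0.064,0.011,-0.002,0.002,72],[0.08,-0.0175,-0.064,0.011,-0.002,0.002,72],[0.08,-0.0175,-0.064,0.011,-0.002,0.002,72]]}}

```text
time: 29.15
tool_pos: [0.4968, -0.0544, 0.0834]
tcp_rot: [-2.174, 0.082, 2.189]
wrist_force: [-0.7, 0.2, -3.6]
width: 0.72
```

```bash
python3 - <<'E'
from h import *
st=save('wrist','w7',crop=(150,0,370,165),s=3.6);print(st['tool_pos'],st['wrist_force'],st['width'])
go(.4998,-.0567,.0363,np.pi/2-.08)
E
```

```text
[ 0.4968204  -0.05436998  0.08341398] [-0.67384089  0.20642681 -3.56215166] 0.7202217140907669
d [ 0.0488  0.0017 -0.0021] r [0.0027 0.0042 0.0008] dist 0.049 q [-0.16  0.08  2.11  0.    0.96  1.49]
```

View pics/w7.png

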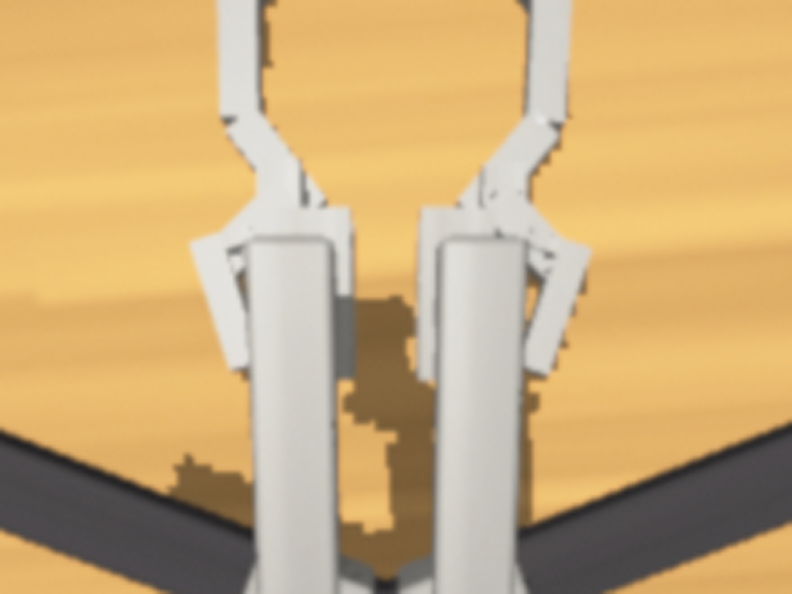

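```bash
python3 - <<'E'
from h import *
q=lambda x,y,z:px2w('wrist',150+x/3.6,y/3.6,z,'w7')
a=np.load('pics/w7.npy'); M=R.from_rotvec(a[3:]).as_matrix(); t=lambda p:(M.T@(p-a[:3])).round(4)
print('lugs',t(q(190,245,.015)),t(q(590,248,.015)),t(q(240,372,.015)),t(q(540,376,.015)))
for z in (.049,.069): print('feet',t(q(353,207,z)),t(q(419,380,z)))
E
```

```text
lugs [ 0.0678 -0.0357 -0.0969] [ 0.0677  0.0367 -0.0964] [ 0.0679 -0.0275 -0.075 ] [ 0.0679  0.0285 -0.0743]
feet [ 0.0337 -0.0053 -0.0969] [ 0.0339  0.0049 -0.072 ]
feet [ 0.0138 -0.0048 -0.0931] [ 0.0139  0.0042 -0.0711]
```

{"op": "jog_arm", "data": {"rows": [[0.01,0.001,-0.0015,0.003,0.004,0.001,72],[0.02,0.001,-0.0015,0.003,0.004,0.001,72],[0.03,0.001,-0.0015,0.003,0.004,0.001,72],[0.04,0.001,-0.0015,0.003,0.004,0.001,72],[0.045,0.001,-0.0015,0.003,0.004,0.001,72],[0.047,0.001,-0.0015,0.003,0.004,0.001,72],[0.047,0.001,-0.0015,0.003,0.004,0.001,72],[0.047,0.001,-0.0015,0.003,0.004,0.001,72]]}}

```text
time: 30.0
tool_pos: [0.4997, -0.0561, 0.0386]
tcp_rot: [-2.181, 0.088, 2.18]
wrist_force: [-0.4, 0.0, 2.4]
width: 0.72
```

```bash
python3 - <<'E'
from h import *
st=save('wrist','w8',crop=(150,0,370,165),s=3.6);print(st['tool_pos'],st['wrist_force'],st['width'])
go(.4998,-.0567,.0363,np.pi/2-.08)
E
```

```text
[ 0.49973224 -0.05606621  0.03859005] [-0.43995422  0.0462466   2.43905984] 0.7196597858742826
d [ 0.0023  0.0007 -0.0001] r [-0.0006 -0.0006 -0.0001] dist 0.002 q [-0.16  0.15  2.14 -0.    0.86  1.49]
```

View pics/w8.png

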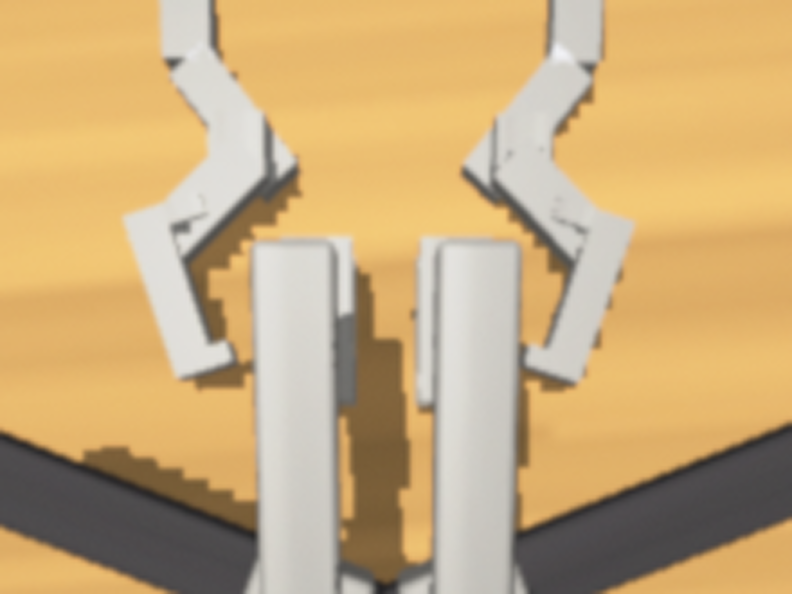

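{"op": "jog_arm", "data": {"rows": [[-0.001,0.0005,-0.001,0,0,0,72],[-0.001,0.0005,-0.003,0,0,0,72],[-0.001,0.0005,-0.003,0,0,0,72],[-0.001,0.0005,-0.003,0,0,0,72]]}}

```text
time: 30.45
tool_pos: [0.5024, -0.0568, 0.0393]
tcp_rot: [-2.18, 0.088, 2.18]
wrist_force: [1.2, -0.3, -1.8]
width: 0.718
```

```bash
python3 - <<'E'
from h import *
for i in range(3):
  st=monitor.read_state();print(st['tool_pos'],st['wrist_force'],st['torque'])
E
```

```text
[ 0.50244563 -0.05679005  0.03926229] [ 1.20386679 -0.30389599 -1.78423334] [-0.03221725 -0.00543128  0.02554477]
[ 0.50244563 -0.05679005  0.03926229] [ 1.20386679 -0.30389599 -1.78423334] [-0.03221725 -0.00543128  0.02554477]
[ 0.50244563 -0.05679005  0.03926229] [ 1.20386679 -0.30389599 -1.78423334] [-0.03221725 -0.00543128  0.02554477]
```

{"op": "jog_arm", "data": {"force": 28, "rows": [[-0.001,0,0,0,0,0,72],[-0.0021,0,0,0,0,0,66],[-0.0021,0,0,0,0,0,66],[-0.003,0,0,0,0,0,60],[-0.003,0,0,0,0,0,60],[-0.0039,0,0,0,0,0,54],[-0.0039,0,0,0,0,0,54],[-0.0039,0,0,0,0,0,54]]}}

```text
time: 31.25
tool_pos: [0.5025, -0.0568, 0.0432]
tcp_rot: [-2.18, 0.088, 2.18]
wrist_force: [0.4, 0.0, -1.7]
width: 0.543
```

```bash
python3 - <<'E'
from h import *
st=save('wrist','w9',crop=(110,0,402,165),s=2.7);print(st['tool_pos'],st['wrist_force'],st['width'])
E
```

```text
[ 0.50246021 -0.05676634  0.0431555 ] [ 0.42031435  0.04762681 -1.70821017] 0.54315434161463
```

View pics/w9.png

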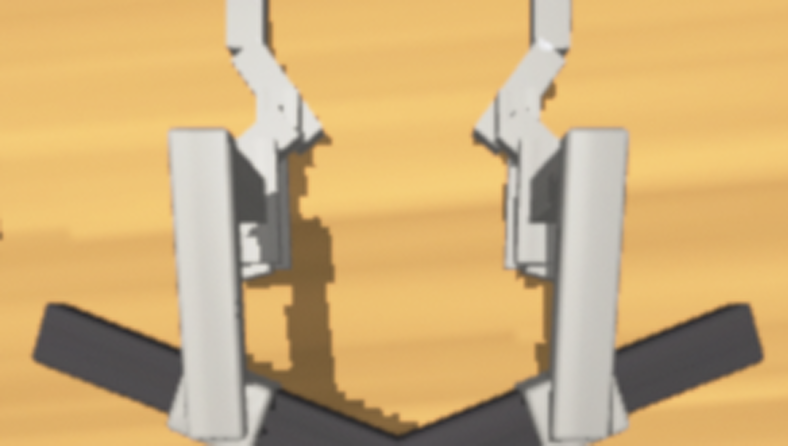

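The prongs sit in both notches, with the eyes between foot and collar. I'll go on squeezing.

{"op": "jog_arm", "data": {"force": 30, "rows": [[-0.0004,0,0,0,0,0,51],[-0.0008,0,0,0,0,0,48],[-0.0011,0,0,0,0,0,45],[-0.0014,0,0,0,0,0,42],[-0.0017,0,0,0,0,0,39],[-0.002,0,0,0,0,0,36],[-0.0022,0,0,0,0,0,33],[-0.0024,0,0,0,0,0,30],[-0.0024,0,0,0,0,0,26],[-0.0024,0,0,0,0,0,26],[-0.0024,0,0,0,0,0,26],[-0.0024,0,0,0,0,0,26]]}}

```text
time: 32.5
tool_pos: [0.5024, -0.0568, 0.0455]
tcp_rot: [-2.18, 0.088, 2.18]
wrist_force: [0.2, 0.3, -3.1]
width: 0.303
```

{"op": "jog_arm", "data": {"rows": [[-0.003,0,0,0,0,0,26],[-0.006,0,0,0,0,0,26],[-0.012,0,0,0,0,0,26],[-0.02,0,0,0,0,0,26],[-0.03,0,0,0,0,0,26],[-0.045,0,0,0,0,0,26],[-0.06,0,0,0,0,0,26],[-0.075,0,0,0,0,0,26],[-0.09,0,0,0,0,0,26],[-0.105,0,0,0,0,0,26],[-0.115,0,0,0,0,0,26],[-0.115,0,0,0,0,0,26],[-0.115,0,0,0,0,0,26],[-0.115,0,0,0,0,0,26]]}}

```text
time: 33.9
tool_pos: [0.5017, -0.0566, 0.1596]
tcp_rot: [-2.178, 0.088, 2.182]
wrist_force: [-0.9, 0.7, -2.8]
width: 0.298
```

```bash
python3 - <<'E'
from h import *
st=save('wrist','w10',s=1.56);print(st['tool_pos'],st['wrist_force'],st['width'])
save('side','d1');save('scene','s1')
a=cv2.imread('pics/raw_w10.png'); b=cv2.imread('pics/raw_d1.png')
c=np.zeros((580,768,3),np.uint8); c[:384,:512]=a; c[:384,512:]=b[90:282,150:278].repeat(2,0).repeat(2,1)[:384]
sc=cv2.imread('pics/raw_s1.png'); c[384:576,:384]=sc[130:258,170:426].repeat(2,0).repeat(2,1)[:192,:384]; cv2.imwrite('pics/c2.png',c)
E
```

```text
[ 0.50165505 -0.05662714  0.15955771] [-0.9224365   0.65016776 -2.76451973] 0.2982121642053146
```

View pics/c2.png

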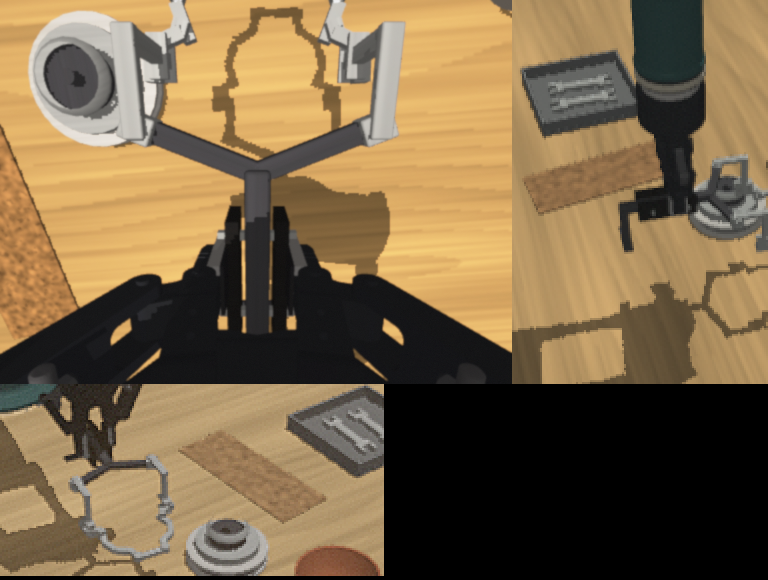

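The ring hangs level and spread on the tips; the pulley is at raw (75,75) in the wrist view. Next I locate the shaft in this view.

```bash
python3 - <<'E'
from h import *
im=cv2.imread('pics/raw_w10.png'); x0,y0,x1,y1=30,25,108,125; g=cv2.cvtColor(im,6)[y0:y1,x0:x1]
for th in(70,85,100):
    m=(g<th).astype(np.uint8); nn,l,s,c=cv2.connectedComponentsWithStats(m); k=1+np.argmax(s[1:,4]); u,v=s[k,0]+s[k,2]/2+x0,s[k,1]+s[k,3]/2+y0
    print(th,s[k],u,v,px2w('wrist',u,v,.059,'w10')[:2])
# scene/side dark disc
for cam,n in(('scene','s1'),('side','d1')):
    im=cv2.imread(f'pics/raw_{n}.png'); u0,v0=w2px(cam,[.608,.077,.059]); g=cv2.cvtColor(im,6)[int(v0)-16:int(v0)+16,int(u0)-18:int(u0)+18]
    print(cam,u0,v0); 
    for th in (80,100,120):
        m=(g<th).astype(np.uint8); nn,l,s,c=cv2.connectedComponentsWithStats(m)
        for k in range(1,nn):
            if s[k,4]>40: u,v=s[k,0]+s[k,2]/2+int(u0)-18,s[k,1]+s[k,3]/2+int(v0)-16; print(th,s[k],px2w(cam,u,v,.059)[:2])
E
```

```text
70 [ 14  20  30  56 250] 59.0 73.0 [0.61181741 0.08503471]
85 [  14   19   53   65 2592] 70.5 76.5 [0.60869059 0.07696526]
100 [  14   19   54   65 2680] 71.0 76.5 [0.60865997 0.07658729]
scene 281.7935421975662 199.52289456909355
80 [13 15 16  7 51] [0.61819389 0.07736314]
80 [11 23 19  7 54] [0.64556023 0.05781862]
100 [12 15 17  7 92] [0.61749872 0.07622789]
100 [10 23 20  7 74] [0.64487981 0.05670551]
120 [  9  15  21  16 206] [0.63204939 0.06353549]
side 256.38126315960955 180.71461260946268
80 [  0   0  28  32 347] [0.5972259  0.08375455]
100 [  0   0  36  32 489] [0.60793968 0.08028866]
120 [  0   0  36  32 580] [0.60793968 0.08028866]
```

```bash
python3 - <<'E'
from h import *
go(.481,.088,.16,np.pi/2-.08)
E
```

```text
d [-0.0004 -0.1425  0.0324] r [-0.0007  0.0018  0.0001] dist 0.146 q [-0.16  0.    2.04 -0.    1.1   1.49]
```

{"op": "jog_arm", "data": {"rows": [[0,-0.01,0.002,0,0.002,0,26],[0,-0.025,0.006,0,0.002,0,26],[0,-0.045,0.01,0,0.002,0,26],[0,-0.065,0.015,0,0.002,0,26],[0,-0.085,0.02,0,0.002,0,26],[0,-0.105,0.024,0,0.002,0,26],[0,-0.122,0.028,0,0.002,0,26],[0,-0.135,0.031,0,0.002,0,26],[0,-0.142,0.032,0,0.002,0,26],[0,-0.1425,0.0325,0,0.002,0,26],[0,-0.1425,0.0325,0,0.002,0,26]]}}

```text
time: 35.15
tool_pos: [0.4808, 0.088, 0.1596]
tcp_rot: [-2.181, 0.088, 2.181]
wrist_force: [0.2, -0.7, -2.4]
width: 0.302
```

```bash
python3 - <<'E'
from h import *
st=save('wrist','w11');print(st['tool_pos'],st['wrist_force'],st['width'])
save('side','d2');save('scene','s2')
a=cv2.imread('pics/raw_w11.png'); b=cv2.imread('pics/raw_d2.png'); sc=cv2.imread('pics/raw_s2.png')
rz=lambda i,s:cv2.resize(i,None,fx=s,fy=s,interpolation=cv2.INTER_CUBIC)
print(w2px('side',[.62,.08,.11]),w2px('scene',[.62,.08,.11]))
us,vs=map(int,w2px('side',[.6,.08,.09]));uc,vc=map(int,w2px('scene',[.6,.08,.09]));print(us,vs,uc,vc)
A=rz(a[0:150,130:397],3)[:,:800]; 
print(A.shape)
B=rz(b[vs-37:vs+38,us-66:us+67],3);C=rz(sc[vc-37:vc+38,uc-66:uc+67],3)
h=min(600-0,225);c=np.zeros((600,800,3),np.uint8); c[:375]=rz(a[0:125,123:390],3)[:375,:800] if rz(a[0:125,123:390],3).shape[1]>=800 else 0
c[375:600,:399]=B[:225,:399]; c[375:600,400:799]=C[:225,:399]; cv2.imwrite('pics/c3.png',c)
E
```

```text
[0.48077057 0.08796348 0.15955479] [ 0.16784601 -0.73193352 -2.36357403] 0.30158669194107063
[260.21408244 165.00612166] [285.69274303 186.2192395 ]
253 172 281 188
(450, 800, 3)
```

View pics/c3.png

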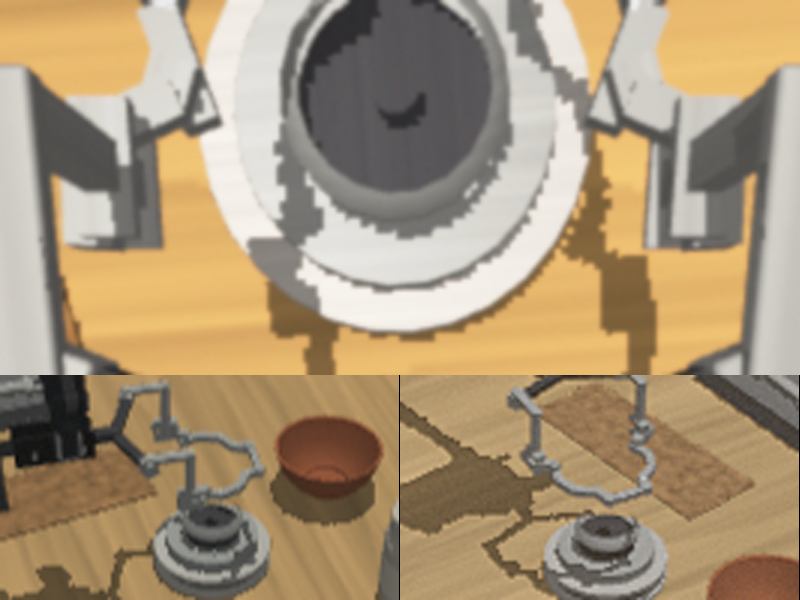

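Laterally the ring centre (403) and shaft (397) nearly agree. For fore-aft I'll project a ring model into the side and scene crops: side bow corners about (258,463)/(246,489), scene about (610,498)/(650,489).

```bash
python3 - <<'E'
from h import *
a=np.load('pics/w11.npy'); M=R.from_rotvec(a[3:]).as_matrix(); t=a[:3]
q=lambda x,y,z:px2w('wrist',123+x/3,y/3,z,'w11')
h=-M[:,2]; 
for n,p,r in(('top',q(397,190,.059),.024),('cover',q(397,287,.034),.044),('base',q(397,331,.022),.056)): c=p+r*h; print(n,'shaft',c[:2].round(4),'tool',(M.T@(c-t)).round(4))
print('lug inner pts tool',[(M.T@(q(x,y,.122)-t)).round(4).tolist() for x,y in((65,245),(742,245),(163,245),(643,245),(220,122),(588,120))])
for fz in (.108,.1145):
  mid=t+h*.1335-.0005*M[:,1]; mid[2]=fz
  for k,o in dict(pivL=(.0395,.0186),pivR=(.0395,-.0186),bow=(.0395,0)).items():
    P=mid+h*o[0]-M[:,1]*o[1]; s=w2px('side',P);c=w2px('scene',P)
    print(fz,k,'side',((s-[187,135])*3+[0,375]).round(),'scene',((c-[215,151])*3+[400,375]).round())
E
python3 - <<'E'
import cv2,numpy as np
b=cv2.imread('pics/raw_d2.png');c=cv2.imread('pics/raw_s2.png')
A=cv2.resize(b[135:200,225:285],None,fx=6,fy=6,interpolation=2);C=cv2.resize(c[160:225,240:310],None,fx=6,fy=6,interpolation=2)
o=np.zeros((390,790,3),np.uint8);o[:,:360]=A;o[:,365:785]=C;cv2.imwrite('pics/c4.png',o)
E
```

```text
top shaft [0.6098 0.0791] tool [ 0.1006 -0.0016 -0.1293]
cover shaft [0.6087 0.0793] tool [ 0.1256 -0.0017 -0.1282]
base shaft [0.6092 0.0794] tool [ 0.1376 -0.0017 -0.1287]
lug inner pts tool [[0.0375, -0.0638, -0.0851], [0.0376, 0.0636, -0.085], [0.0375, -0.0454, -0.0851], [0.0376, 0.045, -0.085], [0.0376, -0.0336, -0.106], [0.0376, 0.0335, -0.1063]]
0.108 pivL side [251. 451.] scene [647. 498.]
0.108 pivR side [261. 476.] scene [609. 511.]
0.108 bow side [256. 463.] scene [628. 504.]
0.1145 pivL side [251. 446.] scene [648. 492.]
0.1145 pivR side [261. 470.] scene [609. 504.]
0.1145 bow side [256. 458.] scene [629. 498.]
```

View pics/c4.png

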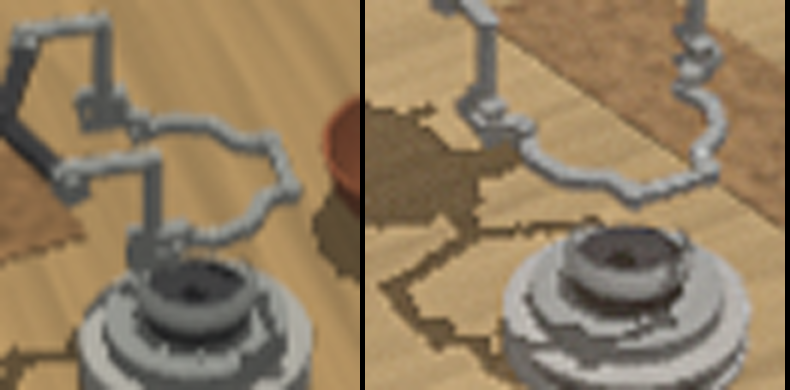

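Side-view bow corners match the model at ring_mid 133 mm ahead, z 0.1145; the scene view agrees within about 2 mm. The shaft is 128.7 mm ahead and 1.7 mm to the side, so I correct and go down.

{"op": "jog_arm", "data": {"rows": [[0,-0.0012,-0.0018,0,0,0,26],[0.005,-0.0012,-0.0018,0,0,0,26],[0.015,-0.0012,-0.0018,0,0,0,26],[0.025,-0.0012,-0.0018,0,0,0,26],[0.033,-0.0012,-0.0018,0,0,0,26],[0.04,-0.0012,-0.0018,0,0,0,26],[0.045,-0.0012,-0.0018,0,0,0,26],[0.045,-0.0012,-0.0018,0,0,0,26]]}}

```text
time: 36.1
tool_pos: [0.4821, 0.0884, 0.1135]
tcp_rot: [-2.178, 0.089, 2.182]
wrist_force: [-1.0, 0.2, -2.6]
width: 0.304
```

```bash
python3 - <<'E'
from h import *
st=monitor.read_state();print(st['tool_pos'],st['wrist_force'],st['torque'],st['width'])
go(.4826,.089,.086,np.pi/2-.08)
E
```

```text
[0.48208687 0.08840093 0.11347261] [-0.97230036  0.22399932 -2.63536057] [ 0.00838471  0.0437532  -0.00490972] 0.30400148115833336
d [ 0.0275 -0.0007 -0.0005] r [-0.0014  0.0017 -0.0006] dist 0.027 q [ 0.13  0.02  2.11 -0.    1.01  1.78]
```

{"op": "jog_arm", "data": {"rows": [[0.004,-0.0007,-0.0005,0,0.0015,0,26],[0.008,-0.0007,-0.0005,0,0.0015,0,26],[0.012,-0.0007,-0.0005,0,0.0015,0,26],[0.012,-0.0007,-0.0005,0,0.0015,0,26]]}}

```text
time: 36.5
tool_pos: [0.4821, 0.089, 0.1008]
tcp_rot: [-2.179, 0.09, 2.182]
wrist_force: [-0.4, -0.0, -2.7]
width: 0.308
```

{"op": "jog_arm", "data": {"rows": [[0.004,0,0,0,0,0,26],[0.008,0,0,0,0,0,26],[0.012,0,0,0,0,0,26],[0.0155,0,0,0,0,0,26],[0.0155,0,0,0,0,0,26],[0.0155,0,0,0,0,0,26]]}}

```text
time: 37.1
tool_pos: [0.482, 0.089, 0.0851]
tcp_rot: [-2.178, 0.09, 2.182]
wrist_force: [0.4, -0.4, -3.3]
width: 0.304
```

```bash
python3 - <<'E'
from h import *
st=save('wrist','w12');print(st['tool_pos'],st['wrist_force'],st['torque'],st['width'])
save('side','d3');save('scene','s3')
# predicted vs. diffs: check the bow location by model in both
a=np.load('pics/w12.npy'); M=R.from_rotvec(a[3:]).as_matrix(); t=a[:3]; h=-M[:,2]; mid=t+h*.133; mid[2]=t[2]-.045
for k,o in dict(pivL=(.0395,.0186),pivR=(.0395,-.0186)).items():
    P=mid+h*o[0]-M[:,1]*o[1]; print(k,w2px('side',P).round(1),w2px('scene',P).round(1))
E
```

```text
[0.48195515 0.0889583  0.08513823] [ 0.40820771 -0.35585452 -3.26747871] [-0.02173193  0.05588192  0.00688129] 0.30367280377163264
pivL [270.2 178.9] [296.6 212.6]
pivR [273.5 187.2] [284.3 216.7]
```

{"op": "jog_arm", "data": {"rows": [[0.0005,0,-0.0007,0,0,0,36],[0.0005,0,-0.0007,0,0,0,36],[0.001,0,-0.0015,0,0,0,42],[0.001,0,-0.0015,0,0,0,42],[0.0017,0,-0.0022,0,0,0,48],[0.0017,0,-0.0022,0,0,0,48],[0.0025,0,-0.003,0,0,0,54],[0.0025,0,-0.003,0,0,0,54],[0.0033,0,-0.0037,0,0,0,60],[0.0033,0,-0.0037,0,0,0,60],[0.0043,0,-0.0044,0,0,0,66],[0.0043,0,-0.0044,0,0,0,66],[0.0053,0,-0.005,0,0,0,72],[0.0053,0,-0.005,0,0,0,72],[0.0053,0,-0.005,0,0,0,72],[0.0053,0,-0.005,0,0,0,72]]}}

```text
time: 38.85
tool_pos: [0.4873, 0.0886, 0.0803]
tcp_rot: [-2.179, 0.089, 2.181]
wrist_force: [0.5, -0.6, -2.2]
width: 0.724
```

```bash
python3 - <<'E'
from h import *
st=save('wrist','w13');print(st['tool_pos'],st['wrist_force'],st['torque'],st['width'])
save('side','d4');save('scene','s4')
rz=lambda i,s:cv2.resize(i,None,fx=s,fy=s,interpolation=cv2.INTER_CUBIC)
a=cv2.imread('pics/raw_w13.png'); b=cv2.imread('pics/raw_d4.png'); sc=cv2.imread('pics/raw_s4.png')
us,vs=map(int,w2px('side',[.6,.08,.05]));uc,vc=map(int,w2px('scene',[.6,.08,.05]))
c=np.zeros((600,800,3),np.uint8); c[:330]=rz(a[0:110,123:390],3)[:330,:800]; c[330:600,:399]=rz(b[vs-27:vs+27,us-40:us+40],5)[:,:399]; c[330:600,400:]=rz(sc[vc-27:vc+27,uc-40:uc+40],5)
print(us,vs,uc,vc);cv2.imwrite('pics/c5.png',c)
# numeric diff check: pixel change around pulley
E
```

```text
[0.48729534 0.08859321 0.08027426] [ 0.5131473  -0.60752259 -2.22916244] [-0.01510429 -0.02621657 -0.03617394] 0.7241639702759073
253 183 281 200
```

View pics/c5.png

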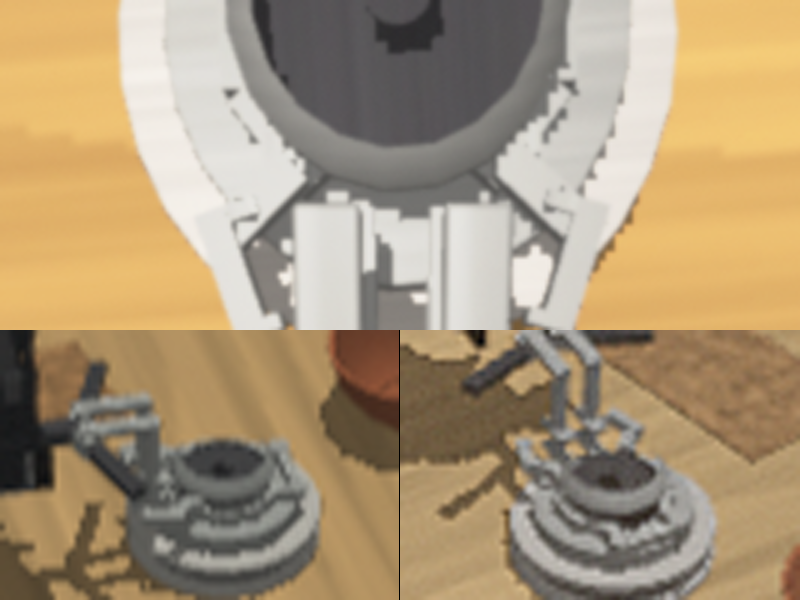

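Ring closed into the groove, symmetric, seen in all three views; prongs stand free between the lugs but about 8 mm further forward than when they went in. I'll draw back 8 mm, then lift.

{"op": "jog_arm", "data": {"rows": [[0,0,0.001,0,0,0,72.5],[0,0,0.003,0,0,0,72.5],[0,0,0.005,0,0,0,72.5],[0,0,0.007,0,0,0,72.5],[0,0,0.008,0,0,0,72.5],[0,0,0.008,0,0,0,72.5]]}}

```text
time: 39.6
tool_pos: [0.479, 0.0893, 0.0802]
tcp_rot: [-2.179, 0.089, 2.181]
wrist_force: [0.0, 0.6, -3.2]
width: 0.727
```

{"op": "jog_arm", "data": {"rows": [[-0.001,0,0,0,0,0,72.5],[-0.003,0,0,0,0,0,72.5],[-0.005,0,0,0,0,0,72.5],[-0.007,0,0,0,0,0,72.5]]}}

```text
time: 40.0
tool_pos: [0.4792, 0.0893, 0.0875]
tcp_rot: [-2.179, 0.089, 2.181]
wrist_force: [0.2, 0.1, -2.9]
width: 0.726
```

```bash
python3 - <<'E'
from h import *
st=save('wrist','w14');print(st['tool_pos'],st['wrist_force'],st['torque'],st['width'])
a=cv2.imread('pics/raw_w13.png').astype(int);b=cv2.imread('pics/raw_w14.png').astype(int)
save('side','d5');save('scene','s5')
for n,m,cam in(('d4','d5','side'),('s4','s5','scene')):
    u,v=map(int,w2px(cam,[.635,.08,.04])); x=cv2.imread(f'pics/raw_{n}.png').astype(int)[v-12:v+12,u-18:u+18]; y=cv2.imread(f'pics/raw_{m}.png').astype(int)[v-12:v+12,u-18:u+18]; print(cam,abs(x-y).mean(),(abs(x-y).max(2)>40).sum())
E
```

```text
[0.47921087 0.08928236 0.0875135 ] [ 0.1938118   0.14233743 -2.94315219] [ 2.11925208e-02 -2.23919562e-02  7.55793528e-05] 0.7262572486177042
side 0.6458333333333334 0
scene 2.9166666666666665 7
```

{"op": "jog_arm", "data": {"rows": [[-0.003,0,0,0,0,0,72],[-0.008,0,0,0,0,0,72],[-0.014,0,0,0,0,0,72],[-0.022,0,0,0,0,0,72],[-0.035,0,0,0,0,0,72],[-0.05,0,0,0,0,0,72],[-0.07,0,0,0,0,0,72],[-0.07,0,0,0,0,0,72]]}}

```text
time: 40.95
tool_pos: [0.4822, 0.0897, 0.1616]
tcp_rot: [-2.187, 0.088, 2.172]
wrist_force: [0.6, -0.3, -1.4]
width: 0.719
```

```bash
python3 - <<'E'
from h import *
st=save('wrist','w15');print(st['wrist_force'],st['torque'],st['width'])
save('side','d6');save('scene','s6')
for n,m,cam in(('d4','d6','side'),('s4','s6','scene')):
    u,v=map(int,w2px(cam,[.635,.08,.04])); x=cv2.imread(f'pics/raw_{n}.png').astype(int)[v-12:v+12,u-18:u+18]; y=cv2.imread(f'pics/raw_{m}.png').astype(int)[v-12:v+12,u-18:u+18]; print(cam,abs(x-y).mean(),(abs(x-y).max(2)>40).sum())
go(.466,.2145,.15,np.pi/2+.12)
E
```

```text
[ 0.61552572 -0.34247642 -1.39931288] [-0.00197982 -0.08398932  0.00770993] 0.7189920956883126
side 1.3719135802469136 0
scene 3.0767746913580245 6
d [ 0.0074 -0.1237  0.0233] r [-0.2012  0.0004 -0.0006] dist 0.126 q [ 0.13 -0.03  2.08 -0.    1.1   1.79]
```

{"op": "jog_arm", "data": {"rows": [[0,-0.02,0.004,-0.03,0,0,72],[0,-0.05,0.01,-0.08,0,0,72],[0,-0.08,0.015,-0.13,0,0,72],[0.005,-0.105,0.02,-0.17,0,0,72],[0.007,-0.12,0.023,-0.2,0,0,72],[0.007,-0.1237,0.0233,-0.201,0,0,72],[0.03,-0.1237,0.0233,-0.201,0,0,72],[0.055,-0.1237,0.0233,-0.201,0,0,72],[0.08,-0.1237,0.0233,-0.201,0,0,72],[0.1,-0.1237,0.0233,-0.201,0,0,72],[0.11,-0.1237,0.0233,-0.201,0,0,72],[0.11,-0.1237,0.0233,-0.201,0,0,72],[0.11,-0.1237,0.0233,-0.201,0,0,72]]}}

```text
time: 42.4
tool_pos: [0.4665, 0.2142, 0.0479]
tcp_rot: [2.16, 0.128, -2.16]
wrist_force: [-0.6, 0.6, -2.5]
width: 0.72
```

```bash
python3 - <<'E'
from h import *
st=monitor.read_state();print(st['tool_pos'],st['wrist_force'],st['torque'],st['width'])
go(.466,.2145,.042,np.pi/2+.12)
E
```

```text
[0.46654326 0.21417841 0.0478991 ] [-0.56323529  0.55580942 -2.54622976] [ 0.01680165 -0.00314276  0.03457533] 0.7199482637148112
d [ 0.0059 -0.0004  0.0005] r [-0.0009 -0.0001 -0.0006] dist 0.006 q [ 0.38  0.15  2.11 -0.    0.88  1.83]
```

{"op": "jog_arm", "data": {"rows": [[0.002,0,0,0,0,0,72],[0.003,0,0,0,0,0,72],[0.004,0,0,0,0,0,72],[0.005,0,0,0,0,0,72],[0.005,0,0,0,0,0,72]]}}

```text
time: 42.9
tool_pos: [0.4665, 0.2143, 0.043]
tcp_rot: [2.16, 0.128, -2.159]
wrist_force: [0.3, 0.0, -2.4]
width: 0.723
```

{"op": "jog_arm", "data": {"rows": [[0.001,0,0,0,0,0,72],[0.002,0,0,0,0,0,72],[0.002,0,0,0,0,0,72]]}}

```text
time: 43.2
tool_pos: [0.4667, 0.2143, 0.0418]
tcp_rot: [2.16, 0.128, -2.159]
wrist_force: [-2.9, -0.2, 5.1]
width: 0.72
```

{"op": "jog_arm", "data": {"rows": [[0.0005,0,0,0,0,0,74],[0.001,0,0,0,0,0,76],[0.001,0,0,0,0,0,80],[0.001,0,0,0,0,0,90],[0.001,0,0,0,0,0,95],[0.001,0,0,0,0,0,95],[-0.01,0,0,0,0,0,95],[-0.03,0,0,0,0,0,95],[-0.06,0,0,0,0,0,95],[-0.1,0,0,0,0,0,95],[-0.14,0,0,0,0,0,95],[-0.18,0,0,0,0,0,95],[-0.18,0,0,0,0,0,95],[-0.18,0,0,0,0,0,95]]}}

```text
time: 44.6
tool_pos: [0.4677, 0.2148, 0.2242]
tcp_rot: [2.165, 0.13, -2.155]
wrist_force: [0.0, 0.3, -0.9]
width: 0.95
```

```bash
python3 - <<'E'
from h import *
st=save('wrist','w16');print(st['tool_pos'],st['wrist_force'],st['width'])
im=cv2.imread('pics/raw_w16.png');hsv=cv2.cvtColor(im,40);g=cv2.cvtColor(im,6)
# ascii map of mat region, projected top-down at z=.06 (plates) with dark/gray classes
T=[]
for x in np.arange(.60,.33,-.006):
    row=''
    for y in np.arange(.30,.13,-.003):
        u,v=w2px('wrist',[x,y,.03],'w16'); u,v=int(round(u)),int(round(v))
        if not(0<=u<512 and 0<=v<384): row+=' ';continue
        s,val=hsv[v,u,1],hsv[v,u,2]
        row+= '#' if val<60 else ('o' if s<60 else ('.' if val<170 else '-'))
    T.append(f'{x:.3f} '+row)
print('\n'.join(T))
E
```

```text
[0.46767962 0.21484051 0.22421993] [ 0.03841393  0.28965958 -0.86522124] 0.9496657377023339
0.600 -----------------------------------------------------oooo
0.594 -----------------------------------------------------oooo
0.588 -----------------------------------------------------.ooo
0.582 --------------------------------....------------------ooo
0.576 ------------------.....-......-......------------------.o
0.570 ---------......--.......-............--------------------
0.564 ------------........---.....-......----------------------
0.558 ------------...-....-..---....-.......-------------------
0.552 ------------..---.-..oooo-oooo...--...-------------------
0.546 ----------.-.........oooo.oooo.....--.-------------------
0.540 ----------........--.oooo.oooo....----------..-----------
0.534 -------------..-..--.oooo..oooo..---.-.--ooooo.----------
0.528 -----------...........ooo.#oooo....-..ooooooo.-----------
0.522 ------oooooo...-.--...oooo.oooo...oooooo....-------------
0.516 ------..ooooooooooooo.oooo..ooooooooo...-----------------
0.510 ------------...ooooooooooooooooooo...-----
[... 1171 characters left out ...]
96 -----------------.............####.......................
0.390 -----------------.......-...-.####.......................
0.384 --------------------.......---...........................
0.378 -----------------.--...--.......-.....................---
0.372 --------------------...--.........................-------
0.366 ---------------------...........--..............---------
0.360 -------------------....--.---..----..---........---------
0.354 -----------------------------------------........--------
0.348 ------------------------------------------.......--------
0.342 --------------------------------------------......-------
0.336 ---------------------------------------------......------
```

```bash
python3 - <<'E'
from h import *
go(.53,.06,.25,np.pi/2)
E
```

```text
d [-0.0276  0.1608 -0.0446] r [ 0.1193 -0.0012 -0.0002] dist 0.169 q [ 0.38 -0.04  1.96 -0.    1.22  1.83]
```

{"op": "jog_arm", "data": {"rows": [[-0.028,0.161,-0.045,0.119,0,0,95],[-0.028,0.161,-0.045,0.119,0,0,95],[-0.028,0.161,-0.045,0.119,0,0,95],[-0.028,0.161,-0.045,0.119,0,0,95],[-0.028,0.161,-0.045,0.119,0,0,95],[-0.028,0.161,-0.045,0.119,0,0,95],[-0.028,0.161,-0.045,0.119,0,0,95]]}}

```text
time: 45.35
tool_pos: [0.5291, 0.0608, 0.2489]
tcp_rot: [2.219, 0.001, -2.223]
wrist_force: [0.5, -0.0, -0.1]
width: 0.951
```

```bash
python3 - <<'E'
from h import *
st=save('wrist','w17');print(st['tool_pos'],st['time']);save('scene','s7');save('side','d7')
im=cv2.imread('pics/raw_w17.png');g=cv2.cvtColor(im,6)
hsv=cv2.cvtColor(im,40)
for x in np.arange(.68,.53,-.004):
    row=''
    for y in np.arange(.145,.01,-.002):
        u,v=w2px('wrist',[x,y,.041],'w17'); u,v=int(round(u)),int(round(v))
        if not(0<=u<512 and 0<=v<384): row+=' ';continue
        row+='.' if hsv[v,u,1]>70 else '@#*o+-'[min(5,int(g[v,u])//43)]
    print(f'{x:.3f} '+row)
# bench leftovers: grey blobs top-down at z=.01 in scene and side image
for cam,n in(('scene','s7'),('side','d7')):
    i=cv2.imread(f'pics/raw_{n}.png'); h=cv2.cvtColor(i,40); m=((h[...,1]<60)&(h[...,2]>60)).astype(np.uint8)
    nn,l,s,c=cv2.connectedComponentsWithStats(m)
    for k in range(1,nn):
        P=px2w(cam,*c[k],.01)
        if s[k,4]>15 and .3<P[0]<.95 and abs(P[1])<.6: print(cam,s[k,4],P[:2].round(3))
E
```

```text
[0.52911302 0.06078884 0.24886345] 45.35
0.680 ....................................................................
0.676 ....................................................................
0.672 ....................................................................
0.668 ....................................................................
0.664 ....................................................................
0.660 ...........................+++++++++++++............................
0.656 .....................o+++++++++++++++++++++++.......................
0.652 ..................o++++++++o++++++++++++++++++++o...................
0.648 ................+++++++++++oo++++++++++oo++++++++++.................
0.644 ..............++++++++++o+o*************oo+++*o++++++...............
0.640 ............+++++++++++++++*++ooooooo+++o+++oo+o+++++++.............
0.636 ...........+++++++++++++++o************o+++oo++++o++++++............
0.632 ..........++++++++++++o****##@@@####@#****o+++++++o++++++...........
0.628 .........++++++++++++o**#@@##############***o+o++++o++++++..........
0.624 ...
[... 1402 characters left out ...]
.............
0.548 ....................................................................
0.544 ....................................................................
0.540 ....................................................................
0.536 ....................................................................
0.532 ....................................................................
scene 1967 [0.468 0.434]
scene 405 [0.471 0.254]
scene 2420 [0.684 0.035]
scene 4578 [ 0.468 -0.438]
scene 1760 [ 0.65 -0.29]
side 1217 [0.467 0.431]
side 23 [0.617 0.402]
side 251 [0.523 0.277]
side 23 [0.544 0.21 ]
side 973 [0.8  0.01]
side 1022 [0.61 0.08]
side 1639 [ 0.699 -0.281]
side 3860 [ 0.492 -0.417]
```

```bash
python3 - <<'E'
from h import *
im=cv2.imread('pics/raw_w17.png');g=cv2.cvtColor(im,6)
m=(g[0:200,180:330]<86).astype(np.uint8); nn,l,s,c=cv2.connectedComponentsWithStats(m)
for k in range(1,nn):
    if 800<s[k,4]: u,v=s[k,0]+s[k,2]/2+180,s[k,1]+s[k,3]/2; print('disk',s[k],u,v,px2w('wrist',u,v,.059,'w17')[:2])
h=np.array([np.cos(-.09),np.sin(-.09)])
for off in(-.008,0,.008):
    print(off,[ (round(r*1000),int(np.mean(cv2.getRectSubPix(g,(1,1),tuple(map(float,w2px('wrist',[*(np.array([.609,.079])+r*h+off*np.array([.09,1])),.041],'w17')))))) ) for r in np.arange(.026,.06,.001)])
cover=(g>0)
for z,r in((.034,.044),(.022,.056)):
    for x in(.609,): print(z,w2px('wrist',[x,.079,z],'w17'))
c=cv2.resize(im[60:180,180:330],None,fx=1,fy=1)
for v in range(0,150,1):
    pass
E
```

```text
disk [  0   0  47  30 964] 203.5 15.0 [0.69324085 0.11415271]
disk [  37   81   45   47 1626] 239.5 104.5 [0.60901241 0.07977803]
disk [  56  174   94   26 1681] 283.0 187.0 [0.51941722 0.03144866]
-0.008 [(26, 115), (27, 115), (28, 128), (29, 153), (30, 172), (31, 178), (32, 176), (33, 175), (34, 167), (35, 137), (36, 117), (37, 139), (38, 166), (39, 172), (40, 174), (41, 176), (42, 180), (43, 186), (44, 194), (45, 199), (46, 201), (47, 203), (48, 204), (49, 203), (50, 201), (51, 191), (52, 176), (53, 165), (54, 160), (55, 156), (56, 152), (57, 150), (58, 151), (59, 153)]Traceback (most recent call last):
  File "<stdin>", line 8, in <module>
  File "h.py", line 20, in w2px
    p,T=proj(cam,name); c=np.linalg.inv(T)@np.r_[P,1]; return np.array([p['fx']*c[0]/c[2]+p['cx'],p['fy']*c[1]/c[2]+p['cy']])
        ~~~~^^^^^^^^^^
  File "h.py", line 11, in proj
    p=imaging.camera_params(cam)
ValueError: time passes only in moves, steps and waits
```

```bash
cat >> h.py <<'E'
import functools
_cp=functools.lru_cache(None)(lambda c: imaging.camera_params(c))
def proj(cam,name=None):
    p=_cp(cam)
    if 'T' in p: T=np.array(p['T'])
    else:
        a=np.load('pics/'+name+'.npy'); W=np.eye(4); W[:3,:3]=R.from_rotvec(a[3:]).as_matrix(); W[:3,3]=a[:3]; T=W@np.array(p['T_tool_cam'])
    return p,T
def topdown(cam,name,c,psi,xs,ys,z):
    g=cv2.cvtColor(cv2.imread(f'pics/raw_{name}.png'),6); h=np.array([np.cos(psi),np.sin(psi)]);n=np.array([-h[1],h[0]])
    U=np.array([[w2px(cam,[*(np.array(c)+x*h+y*n),z],name) for y in ys] for x in xs],np.float32)
    return cv2.remap(g,U[...,0],U[...,1],cv2.INTER_LINEAR)
E
python3 - <<'E'
from h import *
c=(.609,.0798)
xs=np.arange(-.028,-.075,-.002);ys=np.arange(.044,-.0441,-.002)
t=topdown('wrist','w17',c,-.09,xs,ys,.049)
for x,r in zip(xs,t): print(f'{x*1000:4.0f} '+''.join('@#*o+=- '[min(7,int(k)//32)] for k in r))
print('bow')
xs=np.arange(.046,.024,-.001);ys=np.arange(.036,-.0361,-.002)
t=topdown('wrist','w17',c,-.09,xs,ys,.041)
for x,r in zip(xs,t): print(f'{x*1000:4.0f} '+''.join('@#*o+=- '[min(7,int(k)//32)] for k in r))
E
```

```text
-28 +=-----======+o+==++ooo*****oo++=====+++=---=
 -30 ++=----=====+oo=======+oo+++=======+======-=o
 -32 ++=---===+++*o+====================+=======+o
 -34 +++====++++oo+====================++=====ooo+
 -36 ++++=====ooo+===================++==-===+o*++
 -38 +++++===oooo===================+++=--===+**++
 -40 +++++===+ooo=--=============++=-----====o**++
 -42 +++++===+ooo+----===+++++=====------====o*o++
 -44 ++++++===ooo+-------==-------------====+**+++
 -46 +++++====ooo+---------------------=++==+**+++
 -48 +++++++==+oo+==----------------==+++===o*o+++
 -50 +++++++===++o*o+==--------=====++++====o*++++
 -52 +++++++====++ooo+++=======+++++++++++==+o++++
 -54 ++++++++=+++++o++++++++++++++++++++++++++++++
 -56 +++++++++++++++++++++++++++++++++++++++++++++
 -58 +++++++++++++++++++++++++++++++++++++++++++++
 -60 +++++++++++++++++++++++++++++++++++++++++++++
 -62 +++++++++++++++++++++++++++++++++++++++++++++
 -64 +++++++++++++++++++++++++++++++++++++++++++++
 -66 +++++++++++++++++++++++++++++++++++++++++++++
 -68 +++++++++++++++++++++++++++++++++++++++++++++
 -70 +++++++++++++++++++++++++
[... 372 characters left out ...]
====-----=++
  40 ++=---========================-----=+
  39 +=----=====+===================----=+
  38 +=----=====+===========+=====+=-----=
  37 =-----=====++==++++++++++====o+------
  36 =-----=====+oooooooooooo+====o+------
  35 ------=====o***oooooo+++++==+o+=-----
  34 -----=====+*oooo++++====++==o+==-----
  33 ----======+o++==========+===o+===----
  32 ----=======o================+=====---
  31 ----=======o====++================---
  30 ---========o===+++++++============---
  29 --=========o+++ooooooo+=====+======--
  28 --=========o++ooooooooo+==-=+======--
  27 --======-==ooooooooooooo++==+=======-
  26 -=======-=+oooooo***ooooo+==========-
  25 -=========ooooo**##***oooo+==========
```

```bash
python3 - <<'E'
from h import *
print(finish_job())
E
```

```text
the job is handed in; nothing more can be done
None
```

The job is handed in at about 45 s of the 210 s allowed. As far as my checks can show, every part of it is done.

- **Ring:** I took it by its eyes, spread it, lifted it, lowered it over the shaft and let it close into the groove. After the pliers had let go and moved away, a wrist picture put the lug ends about 53 mm and the bow edges about 36 and 43 mm from the shaft axis. That means it is centred to within 1–2 mm.
- **Pliers:** they stand on the cork mat again. I lowered them until the wrist force showed contact, then opened the gripper. The last picture shows the tips and tail inside the mat outline.
- **Loose hardware:** this start had two spanners and three brackets. The spanners are in the low tray and the brackets in the deep bin, both confirmed in pictures. The final scene and side images showed no stray grey parts on the bench.
- **Bowl, jar and mug:** I never touched them.

- **One reading disagreed:** my first reading of the bow put the ring about 7 mm off the axis, close to the 8 mm limit. I rejected it because it would make the ring 88 mm long instead of 97 mm, and the lug ends and the dark inner edge of the bow both fit a centred ring.
- **No final viewed picture:** my 16 viewed pictures were used up by then, so the checks after the ring closed are numeric only. I did not measure the ring's tilt or the pliers' tilt separately.

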